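Wedge a press-fit instrument cover off evenly

TASK

Take the pry wedge out of its wooden stand and work it down into the two notches in the seam of the instrument case, first at one end and then at the other, until each end of the near cover has come away and bears on the rubber-tipped stop screw in front of it, squeezed by 3 to 12 N and no harder. Keep the cover square: never let one end get more than 3.5 mm ahead of the other. Touch the case only with the wedge and press the cover gently (no more than 25 N), leave the other things where they are, and put the wedge back in its stand.

Things in the scene. Friction and masses are not known exactly. Their poses are not given: they have to be found in the camera images.
- case: Far half of a grey instrument case, 150 mm long (y), 34 thick (x 0 to 34), top at z 66, clamped on edge in a fixed aluminium cradle (142 x 190 plate 10 thick; its other parts at most z 50). Origin on the desk under the middle of the seam, the upright plane x = 0. x points across the seam, away from the robot; y left along it. The near half is the cover. A 26 long notch at y +45 and at y -45.
- cover: Grey near half, 30 mm thick, press-fitted on two pins, one under each notch. Either end slides off alone towards case -x; this takes about 8 N at its notch, the end stays where it is left (still squeezing its stop, about half as hard once the wedge is out), and the other end does not move. At the start an end may stand up to 1.2 mm open. Origin at desk level at the left pin (case y +45).
- stop_left: Fixed bracket of the left stop: an adjustable screw with a sprung rubber tip, in front of the cover at case y +45, z 38. The screw is set differently each time, and not alike on both sides: the tip meets the cover at an opening of 3.4 to 6.6 mm. Where is to be felt (the tip gives 1 mm for 12 N), as this pose does not show it. Origin on the desk under notch_left; axes as the case's.
- stop_right: The same for the right end, at case y -45; origin on the desk under notch_right. Driving an end takes about 5 to 8 N straight down on the wedge with its flat lightly on the fixed wall, steady while the end slides; on a stop it climbs by 1 to 2 N for each mm of depth.
- cover_left (a point): Point of the cover's seam plane at the top of the left notch; coincides with notch_left when the cover is shut. Its distance from there towards case -x is the opening of the left end.
- cover_right (a point): The same at the right notch.
- notch_left (a point): Point of the far half's seam plane at the middle of the left notch (case y +45), at the case's top, z 66. Cover shut, the notch is 12 mm wide in x (-6 to +6) at the top and narrows by straight chamfers to a throat 4 wide (-2 to +2) 6 mm lower (z 60); from there a slot 4 wide runs 46 straight down. The wall at x +2 is fixed; the one at -2 moves with the cover.
- notch_right (a point): The same for the right notch (case y -45), which has the same shape.
- wedge: Black pry wedge with a slippery blade (friction 0.2), 60 g. Origin at tip level under the handle's middle, z up. Blade (mm) z 0-50, 20 wide (y); far face flat at x +6.5, near face a bevel from x +4.5 at the tip to x -8 at z 50 (0.25 mm per mm). Flange 28 x 30 at z 50-55, handle 16 (x) by 24 (y) at z 55-101, gripped from above across x. In use the flat faces the far half, the bevel the cover.
- stand: Fixed wooden block 64 x 60 x 64 mm with a pocket 20 (x) by 24 (y), 58 deep, in the middle of its top. Origin under its middle on the desk; axes as the wedge's in it. The wedge hangs in it tip down, its flange on the top, its origin 14 mm above the stand's.
- label_box: Bystander: white label roll lying flat in the black wire tray, 66 mm across, 26 mm high; origin under its middle.
- jar: Bystander: small jar with a lid, 61 mm across, 55 mm high; origin under its middle.
- tip_box: Bystander: low box of pipette tips in the black wire tray, 69 x 101 x 29 mm; origin under its middle.
- cup: Bystander: lidded sample cup, 69 mm across, 45 mm high; origin under its middle.

How it is judged:
By the outcome, as a careful person would: the job done as asked, in the order asked, and still so for the second after the job is handed in, with the robot touching nothing.
It also fails if it takes over 72 s, if anything falls off the work surface, if the arm or the gripper's body presses on something with over 40 N, if the wrist force passes 120 N, or if a joint passes its speed limit or range.

ROBOT

A 6-joint arm with a two-finger parallel gripper is mounted at the origin on a cart in front of the work surface, level with it; the furniture and walls round the work are solid. World frame = base frame: x ahead of the robot, y to its left, z up, the work surface at z = 0. Lengths are in m, angles in rad, forces in N, time in s.
With the tool pointing down it reaches from about 0.25 to 0.775 m from the base axis. Payload 4 kg.
Tool frame: the origin (TCP) lies at the very end of the fingers, on their centre line; the grasp point (between the pads) lies 19 mm behind it; z points along the fingers, y is the line along which they close (so a half turn about z gives the same grasp; the last joint's range is limited). The gripper opens to 94 mm and grips with 3 to 60 N. Pads are 16 mm wide; open, the fingers measure 119 mm over their backs; the gripper's body (75 mm by 177 mm) begins 78 mm behind the grasp point.
Start: joints at [1.226, 0.087, 1.371, -0, 1.684, -0.103], TCP at [0.132, 0.534, 0.206] pointing down, gripper open.
Joint ranges: [-3.1, 3.1], [-0.76, 2.03], [0.27, 2.55], [-1.08, 4.22], [0.17, 2.65], [-2.57, 2.57]. Speed limits (rad/s): [2.79, 2.79, 3.14, 3.14, 3.14, 3.14].

INTERFACE

Orientations are given as [roll, pitch, yaw] about the fixed x, y, z axes, in that order (R = Rz(yaw) Ry(pitch) Rx(roll)).
In Python, from bench import robot gives the robot as it stands. The module is installed in compiled form; this text tells all that it offers.
- The arm moves only by the tool move_arm, never from a script. Its argument "deltas" is one flat list of numbers, 7 for each row, row after row: the turn, a rotation vector about the tool's x, y, z in rad, then the shift along the tool's x, y, z in cm, then the closure, from -1 (fully open) to 1 (shut). A call has 1 to 8 rows; each row is the pose to reach, as a shift and turn from the pose commanded when the call began, along the tool's axes at that moment; what a row does not reach only later rows make up. A row lasts 1/10 s, in which the tool goes at most 50 mm and 8.59 degrees, less where a joint would pass 70% of its speed; a pose out of reach is approached as far as the arm can. A call with a gripper value outside its range is refused whole. The fingers move at their own pace and stop on an object; the grip force is fixed at half the most. Time passes only in rows, so rows that repeat a pose let the fingers close. It gives the time, the measured TCP pose, the force, the opening and the grip force at its end, in the units of the state.
- robot.get_obs(): the state, without advancing time (a new reading comes with each control period).
- robot.snapshot(name): name is "side" or "top" or "wrist"; returns a dict with "image" (480x640x3 uint8, red, green, blue), "depth" (480x640 float32, m along the optical axis (not along the pixel's ray), 0 where there is no reading), "fov_y" (degrees; the focal length in pixels is half the picture's height over the tangent of half this angle, whatever the lens; pixels are square), "cx", "cy" (the principal point, pixels), "origin" and "orientation" of the camera in the world; the wrist camera has in their place "T_tool_cam" (4x4, takes a point from camera to tool coordinates, whose origin is the TCP and whose axes are the flange's). Camera axes: x right, y up, looking along -z (the intrinsics and any distortion apply to the point x, -y, -z); pixel columns grow to the right and rows downward; lengths in m; the calibration is good to about 2 mm. A picture is of the moment at which its call begins: read the wrist's pose just before it.
- robot.close_job(): hands the job in; it is judged then, once.
The state is a dict: "time": time; "joint_positions": joint angles; "qvel": joint speeds; "joint_torque": joint torques, N m; "tool_pos": TCP position; "ee_rot": TCP orientation; "wrist_force": force on the tool from outside, world axes, zero at the start; "wrist_torque": the same for the moment, N m; "width": finger opening in m; "finger_force": force on a finger pad.
Only numpy, scipy, OpenCV 4.12 (cv2) and the standard library are available. Lean on these libraries where they do the work, as an engineer would, in place of code of your own. Each camera call takes 0.05 s, during which the arm holds its last target. There are 200 camera calls.

## Working session

There is one attempt and no reset: what is moved stays moved. The work goes in short steps, Python scripts to look and compute and a tool call to move; the robot and the scene stay as the last step left them, time stands still between calls to the robot, and variables do not carry over. Pictures are saved under pics/ and viewed, at most 10 in all, crops included, and the job is handed in when it is done.

Besides the shell and the picture viewer there is one more tool, called after "Call:" as name(argument=value, ...) on one line, values as JSON. move_arm: Moves the arm, as the interface text tells. Its arguments: {"type":"object","properties":{"deltas":{"type":"array","items":{"type":"number"}}},"required":["deltas"]}

```bash
mkdir -p pics; cat > h.py <<'E'
import numpy as np, cv2
from scipy.spatial.transform import Rotation as R
from bench import robot
def snap(n):
    o=robot.get_obs(); s=robot.snapshot(n)
    if 'T_tool_cam' in s:
        T=np.eye(4); r=o['ee_rot']; r=np.array(r)
        T[:3,:3]=R.from_euler('xyz',r).as_matrix() if r.size==3 else r.reshape(3,3)
        T[:3,3]=o['tool_pos']; s['T']=T@np.array(s['T_tool_cam'])
    else:
        T=np.eye(4); q=np.array(s['orientation'])
        T[:3,:3]=R.from_euler('xyz',q).as_matrix() if q.size==3 else q.reshape(3,3)
        T[:3,3]=s['origin']; s['T']=T
    s['f']=240/np.tan(np.radians(s['fov_y']/2)); return s
def save(s,name): cv2.imwrite('pics/'+name,cv2.cvtColor(s['image'],cv2.COLOR_RGB2BGR))
def cloud(s):
    v,u=np.mgrid[0:480,0:640]; d=s['depth']
    P=np.stack([(u-s['cx'])/s['f']*d,-(v-s['cy'])/s['f']*d,-d],-1)
    W=P@s['T'][:3,:3].T+s['T'][:3,3]; W[d==0]=np.nan; return W
def ray(s,u,v,z):
    d=s['T'][:3,:3]@np.array([(u-s['cx'])/s['f'],-(v-s['cy'])/s['f'],-1.]); o=s['T'][:3,3]
    return o+d*(z-o[2])/d[2]
E
python3 - <<'E'
from h import *
o=robot.get_obs(); print({k:np.round(v,3) for k,v in o.items()})
for n in ['top','side']:
    s=snap(n); save(s,n+'.png'); print({k:s[k] for k in s if k not in('image','depth','T')}, np.round(s['T'],3))
    np.savez(n,**{k:s[k] for k in('image','depth','T','f','cx','cy')})
E
```

```text
{'time': np.float64(0.0), 'joint_positions': array([ 1.226,  0.088,  1.372, -0.   ,  1.684, -0.103]), 'qvel': array([ 0.001,  0.   , -0.001,  0.   , -0.   , -0.   ]), 'joint_torque': array([-1.0000e-03, -3.4018e+01, -3.0243e+01,  7.2000e-02,  3.3000e-02,
       -0.0000e+00]), 'tool_pos': array([0.132, 0.533, 0.204]), 'ee_rot': array([-3.139, -0.   ,  2.9  ]), 'wrist_force': array([-0.1  ,  0.207,  0.015]), 'wrist_torque': array([-0.03 ,  0.033,  0.026]), 'finger_force': np.float64(0.0), 'width': np.float64(0.094)}
{'fov_y': 43.97855786630061, 'cx': 316.4309530254528, 'cy': 222.87188775346226, 'origin': array([ 0.49149206, -0.12188803,  1.37327724]), 'orientation': array([ 0.06281345,  0.00163253, -1.54465325]), 'f': np.float64(594.3410121150276)} [[ 0.026  0.998 -0.063  0.491]
 [-1.     0.026 -0.003 -0.122]
 [-0.002  0.063  0.998  1.373]
 [ 0.     0.     0.     1.   ]]
{'fov_y': 42.897346362436735, 'cx': 320.84495566007797, 'cy': 240.48325070343384, 'origin': array([0.46424275, 0.67576912, 0.73132677]), 'orientation': array([ 0.90179764,  0.0082142 , -3.00447101]), 'f': np.float64(610.8797410709501)} [[-0.991  0.078 -0.112  0.464]
 [-0.137 -0.615  0.776  0.676]
 [-0.008  0.784  0.62   0.731]
 [ 0.     0.     0.     1.   ]]
```

View pics/top.png

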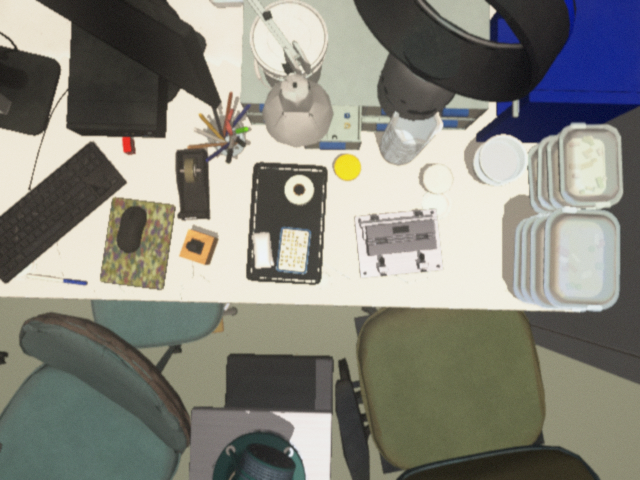

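View pics/side.png

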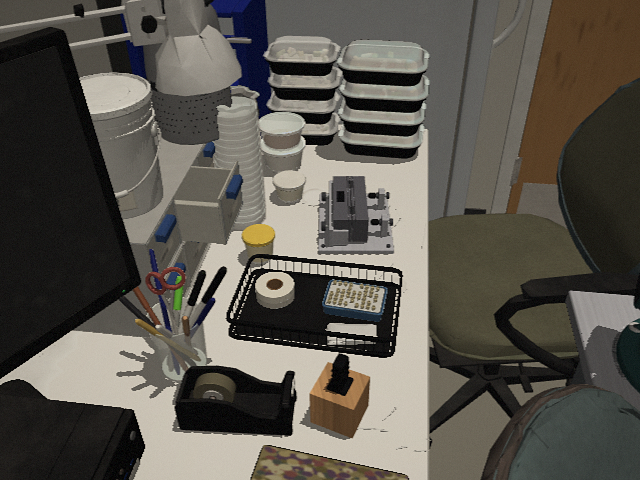

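The top view shows the stand with the wedge at about (198,245), the case in its cradle at (400,242), the tray at (287,222), the jar at (347,167) and the cup at (437,178). The side view shows the stand at (340,400) and the case at (350,205).

```bash
python3 - <<'E'
from h import *
def L(n):
    d=np.load(n+'.npz'); return {k:d[k] for k in d}
for n in['top','side']:
    s=L(n); W=cloud(s); hsv=cv2.cvtColor(s['image'],cv2.COLOR_RGB2HSV)
    def rep(name,m):
        P=W[m&~np.isnan(W[...,0])]
        if len(P)<5: print(n,name,len(P));return
        r=cv2.minAreaRect(P[:,:2].astype(np.float32)*1000); print(n,name,len(P),np.round(np.median(P,0),4),'rect',np.round(r[0],1),np.round(r[1],1),round(r[2],1))
    box=np.zeros((480,640),bool)
    if n=='top': box[220:270,175:225]=1
    else: box[350:445,300:375]=1
    wood=(hsv[...,0]>5)&(hsv[...,0]<25)&(hsv[...,1]>100)&box&(abs(W[...,2]-.064)<.006)
    rep('wood',wood)
    rep('handle',box&(W[...,2]>.1)&(W[...,2]<.13))
    b=np.zeros((480,640),bool)
    if n=='top': b[195:290,345:455]=1
    else: b[170:260,310:400]=1
    z=W[...,2]
    rep('casetop',b&(abs(z-.066)<.006)); rep('plate',b&(abs(z-.010)<.004))
    rep('desk',(abs(z)<.02)&b)
E
```

```text
top wood 578 [0.5142 0.1418 0.0643] rect [515.2 145.2] [59.6 63.2] 73.1
top handle 97 [0.515  0.1442 0.1145] rect [515.7 145.9] [24.9 15.9] 71.8
top casetop 1828 [ 0.548  -0.3048  0.0668] rect [ 547.8 -304.8] [ 65.4 150.4] 7.8
top plate 2193 [ 0.5076 -0.3035  0.0104] rect [ 538.8 -309.6] [216.1 250.3] 1.5
top desk 7774 [ 0.5185 -0.309   0.0024] rect [ 539.2 -311.3] [218.2 254.3] 1.3
side wood 1279 [0.5125 0.1603 0.0634] rect [516.7 150.4] [64.  64.5] 72.4
side handle 274 [0.5165 0.1544 0.1128] rect [517.6 150. ] [27.  17.4] 73.8
side casetop 1458 [ 0.5488 -0.2918  0.065 ] rect [ 549.1 -299.3] [ 64.7 156.7] 7.8
side plate 1752 [ 0.51   -0.252   0.0091] rect [ 538.3 -299. ] [142.  194.2] 7.0
side desk 5157 [ 5.195e-01 -3.078e-01  2.000e-04] rect [ 537. -352.] [200.7 323.7] 7.4
```

Call:
move_arm(deltas=[0, 0, 0.15, -5, -3, -2, -1, 0, 0, 0.3, -9, -5.5, -4, -1, 0, 0, 0.45, -13, -8, -5, -1, 0, 0, 0.6, -17, -10.5, -5, -1, 0, 0, 0.75, -21, -13, -5, -1, 0, 0, 0.9, -25, -15.3, -5, -1, 0, 0, 1.05, -29, -17.7, -5, -1, 0, 0, 1.2, -33, -20, -5, -1])

```text
time: 0.9
tool_pos: [0.4051, 0.259, 0.2551]
ee_rot: [-3.141, -0.0, 1.693]
wrist_force: [0.1, 0.5, 0.0]
width: 0.0936
finger_force: 0.0
```

```bash
cat >> h.py <<'E'
def go(x,y,z,yawdeg):
    "deltas from the measured pose to a tool-down pose, in move_arm units"
    o=robot.get_obs(); M=R.from_euler('xyz',o['ee_rot']).as_matrix()
    d=M.T@(np.array([x,y,z])-o['tool_pos'])*100
    T=R.from_euler('xyz',[np.pi,0,np.radians(yawdeg)]).as_matrix()
    print('t',round(float(o['time']),2),'pos',np.round(o['tool_pos'],4),'rpy',np.round(np.degrees(o['ee_rot']),2),'F',np.round(o['wrist_force'],2),'w',round(float(o['width']),4),'ff',round(float(o['finger_force']),1),'j6',round(float(o['joint_positions'][5]),2))
    print('turn',np.round(R.from_matrix(M.T@T).as_rotvec(),4),'shift cm',np.round(d,3))
E
python3 -c "
from h import *
go(.5165,.147,.25,72.5)"
```

```text
t 0.9 pos [0.4051 0.259  0.2551] rpy [-179.98   -0.     97.01] F [0.14 0.5  0.03] w 0.0936 ff 0.0 j6 0.33
turn [-3.000e-04  0.000e+00  4.278e-01] shift cm [-12.472   9.687   0.511]
```

Call:
move_arm(deltas=[0, 0, 0.14, -3.5, 2.7, 0.2, -1, 0, 0, 0.28, -7, 5.4, 0.4, -1, 0, 0, 0.428, -10.5, 8.2, 0.5, -1, 0, 0, 0.428, -12.5, 9.7, 0.5, -1, 0, 0, 0.428, -12.5, 9.7, 0.5, -1, 0, 0, 0.428, -12.5, 9.7, 0.5, -1])

```text
time: 1.5
tool_pos: [0.5162, 0.1492, 0.2497]
ee_rot: [-3.14, 0.0, 1.271]
wrist_force: [-0.1, 0.3, -0.6]
width: 0.094
finger_force: 0.0
```

```bash
python3 - <<'E'
from h import *
go(.5165,.147,.25,72.5)
s=snap('wrist'); save(s,'w1.png'); print(np.round(s['T_tool_cam'],3))
W=cloud(s); hsv=cv2.cvtColor(s['image'],cv2.COLOR_RGB2HSV)
for nm,z0,t in(('wood',.064,.005),('handle',.115,.006)):
    m=abs(W[...,2]-z0)<t
    if nm=='wood': m&=(hsv[...,0]>5)&(hsv[...,0]<25)&(hsv[...,1]>90)
    m&=np.hypot(W[...,0]-.516,W[...,1]-.147)<.06
    P=W[m]; r=cv2.minAreaRect(P[:,:2].astype(np.float32)*1000); print(nm,len(P),np.median(P[:,2]),r)
E
```

```text
t 1.5 pos [0.5162 0.1492 0.2497] rpy [-1.7989e+02  1.0000e-02  7.2820e+01] F [-0.15  0.33 -0.62] w 0.094 ff 0.0 j6 0.48
turn [-0.0019  0.0002  0.0057] shift cm [-0.204  0.095 -0.025]
[[-0.     0.969  0.245  0.071]
 [ 1.     0.     0.    -0.001]
 [ 0.     0.245 -0.969 -0.179]
 [ 0.     0.     0.     1.   ]]
wood 2219 0.06356701649600172 ((516.2459106445312, 150.1785125732422), (59.35029220581055, 62.82135772705078), 72.83025360107422)
handle 388 0.11417645623027653 ((516.6694946289062, 150.31085205078125), (23.367246627807617, 14.565450668334961), 72.79878997802734)
```

View pics/w1.png

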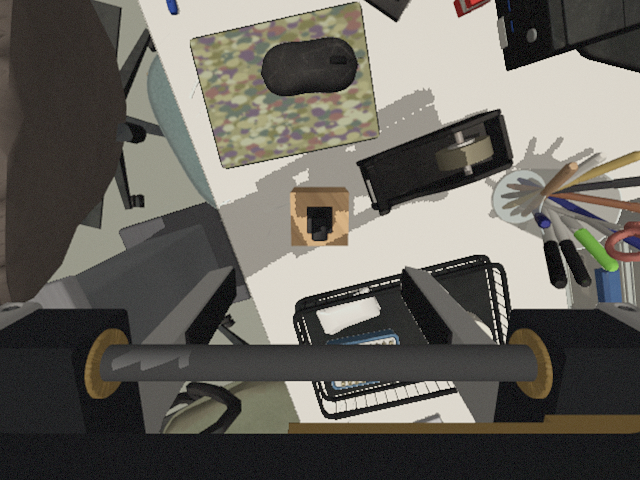

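The wrist view shows the stand square at (320,217) with the handle on its centre. The tape dispenser's corner is close by at (378,213), so I descend with the gripper half open.

Call:
move_arm(deltas=[-0.001, 0, 0, 0, 0, 3, 0.1, -0.002, 0, 0, 0, 0.05, 6.5, 0.1, -0.002, 0, 0, 0, 0.05, 10, 0.1, -0.002, 0, 0, 0, 0.05, 13, 0.1, -0.002, 0, 0, 0, 0.05, 15.5, 0.1, -0.002, 0, 0, 0, 0.05, 17, 0.1, -0.002, 0, 0, 0, 0.05, 17.6, 0.1, -0.002, 0, 0, 0, 0.05, 17.6, 0.1])

```text
time: 2.35
tool_pos: [0.5165, 0.1498, 0.0745]
ee_rot: [3.14, -0.0, 1.273]
wrist_force: [0.8, -0.2, 0.5]
width: 0.0423
finger_force: 0.0
```

```bash
python3 -c "
from h import *
go(.5165,.1499,.073,72.8)"
```

```text
t 2.35 pos [0.5165 0.1498 0.0745] rpy [179.91  -0.    72.93] F [ 0.77 -0.18  0.5 ] w 0.0423 ff 0.0 j6 0.48
turn [ 0.0016 -0.      0.0023] shift cm [ 0.007 -0.007  0.145]
```

Call:
move_arm(deltas=[0, 0, 0, 0, 0, 0.05, 0.6, 0, 0, 0, 0, 0, 0.1, 1, 0, 0, 0, 0, 0, 0.1, 1, 0, 0, 0, 0, 0, 0.1, 1, 0, 0, 0, 0, 0, 0.1, 1])

```text
time: 2.85
tool_pos: [0.5175, 0.1493, 0.0744]
ee_rot: [3.138, -0.001, 1.272]
wrist_force: [-1.0, 0.1, 2.3]
width: 0.0155
finger_force: 30.0
```

```bash
python3 -c "
from h import *
go(.5165,.1499,.073,72.8)"
```

```text
t 2.85 pos [0.5175 0.1493 0.0744] rpy [ 1.7982e+02 -5.0000e-02  7.2860e+01] F [-0.97  0.11  2.34] w 0.0155 ff 30.0 j6 0.48
turn [ 0.0032 -0.0008  0.001 ] shift cm [ 0.032 -0.111  0.137]
```

Call:
move_arm(deltas=[0, 0, 0, 0, 0, -0.7, 1, 0, 0, 0, 0, 0, -2, 1, 0, 0, 0, 0, 0, -4, 1, 0, 0, 0, 0, 0, -7, 1, 0, 0, 0, 0, 0, -10, 1, 0, 0, 0, 0, 0, -13, 1, 0, 0, 0, 0, 0, -14, 1, 0, 0, 0, 0, 0, -14, 1])

```text
time: 3.65
tool_pos: [0.5178, 0.1495, 0.2159]
ee_rot: [3.135, -0.002, 1.272]
wrist_force: [0.1, 0.6, -0.5]
width: 0.0158
finger_force: 30.0
```

```bash
python3 - <<'E'
from h import *
go(.5165,.1499,.213,72.8)
s=snap('side'); p=s['T'][:3,:3].T@(np.array([.517,.15,.17])-s['T'][:3,3]); u=s['cx']-s['f']*p[0]/p[2]; v=s['cy']+s['f']*p[1]/p[2]; print(u,v)
u,v=int(u),int(v)
c=s['image'][max(v-90,0):v+90,max(u-90,0):u+90]
cv2.imwrite('pics/s2.png',cv2.resize(cv2.cvtColor(c,cv2.COLOR_RGB2BGR),None,fx=3,fy=3))
E
```

```text
t 3.65 pos [0.5178 0.1495 0.2159] rpy [ 1.7964e+02 -1.3000e-01  7.2870e+01] F [ 0.15  0.61 -0.5 ] w 0.0158 ff 30.0 j6 0.48
turn [ 0.0062 -0.0023  0.0012] shift cm [ 0.005 -0.136  0.293]
340.2527400363276 330.7981799068963
```

View pics/s2.png

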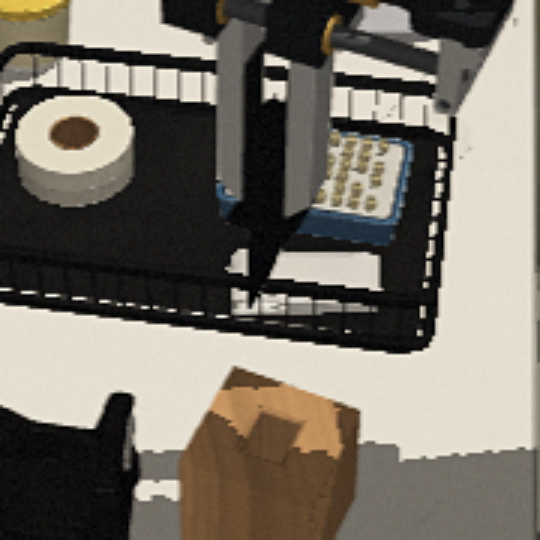

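The side crop shows the wedge hanging with its flat to the left (world +x) and the bevel to the right, tip at about (252,300). So the wedge's x axis points at about -17°, and a turn of +25° suits the case.

Call:
move_arm(deltas=[0, 0, -0.05, -3, 1.2, -1, 1, 0, 0, -0.1, -7, 2.7, -2, 1, 0, 0, -0.16, -11.5, 4.4, -2.4, 1, 0, 0, -0.22, -16, 6.1, -2.4, 1, 0, 0, -0.28, -20.5, 7.8, -2.4, 1, 0, 0, -0.34, -25, 9.6, -2.4, 1, 0, 0, -0.4, -29.5, 11.3, -2.4, 1, 0, 0, -0.435, -34, 13, -2.4, 1])

```text
time: 4.5
tool_pos: [0.5396, -0.2154, 0.2348]
ee_rot: [-3.14, -0.002, 1.708]
wrist_force: [0.5, -0.2, -0.3]
width: 0.0161
finger_force: 30.0
```

```bash
python3 -c "
from h import *
go(.549,-.302,.24,97.8)"
```

```text
t 4.5 pos [ 0.5396 -0.2154  0.2348] rpy [-1.799e+02 -1.200e-01  9.789e+01] F [ 0.55 -0.16 -0.31] w 0.0161 ff 30.0 j6 -0.62
turn [-0.0018 -0.0021  0.0016] shift cm [-8.704 -0.261 -0.538]
```

Call:
move_arm(deltas=[0, 0, 0, -3, -0.1, -0.2, 1, 0, 0, 0, -6, -0.2, -0.4, 1, 0, 0, 0, -8, -0.26, -0.5, 1, 0, 0, 0, -8.7, -0.26, -0.5, 1, 0, 0, 0, -8.7, -0.26, -0.5, 1, 0, 0, 0, -8.7, -0.26, -0.5, 1])

```text
time: 5.1
tool_pos: [0.5497, -0.2993, 0.2416]
ee_rot: [3.141, -0.001, 1.708]
wrist_force: [-0.3, 0.8, 0.2]
width: 0.016
finger_force: 30.0
```

```bash
python3 - <<'E'
from h import *
go(.549,-.302,.24,97.8)
s=snap('wrist'); save(s,'w2.png'); np.savez('w2',**{k:s[k] for k in('image','depth','T','f','cx','cy')})
W=cloud(s); m=(abs(W[...,2]-.066)<.004)&(np.hypot(W[...,0]-.549,W[...,1]+.302)<.1)
P=W[m]; r=cv2.minAreaRect(P[:,:2].astype(np.float32)*1000); print(len(P),np.median(P[:,2]),r)
E
```

```text
t 5.1 pos [ 0.5497 -0.2993  0.2416] rpy [ 1.7998e+02 -7.0000e-02  9.7840e+01] F [-0.31  0.8   0.19] w 0.016 ff 30.0 j6 -0.73
turn [ 0.0004 -0.0013  0.0007] shift cm [-0.258 -0.107  0.16 ]
5821 0.06555776688957032 ((546.7733154296875, -289.1678771972656), (64.95677947998047, 125.71823120117188), 7.234233379364014)
```

View pics/w2.png

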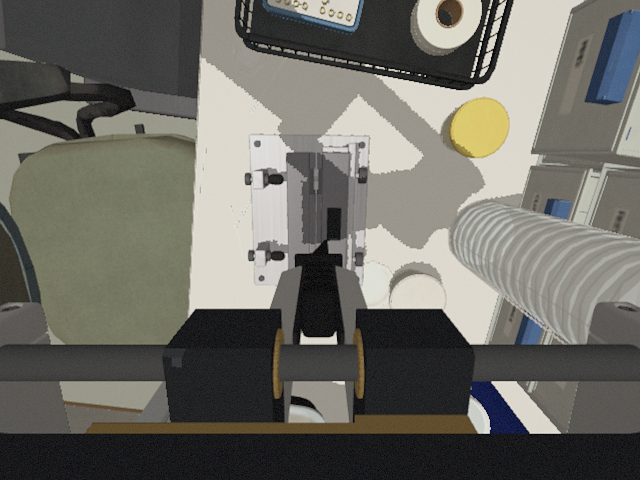

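```bash
python3 - <<'E'
from h import *
d=np.load('w2.npz'); s={k:d[k] for k in d}; W=cloud(s)
z=W[...,2]
m=(abs(z-.066)<.004)&(np.hypot(W[...,0]-.549,W[...,1]+.302)<.1); m[300:]=0
for yaw in (7.0,7.8):
    c,si=np.cos(np.radians(yaw)),np.sin(np.radians(yaw))
    P=W[m][:,:2]-[.549,-.302]; X=(P@[c,si])*1000; Y=(P@[-si,c])*1000
    print(yaw,'Y max',np.percentile(Y,[99,99.9,100]))
    for y0 in range(-50,75,12):
        k=abs(Y-y0)<4
        if k.sum()>30: print(y0,k.sum(),np.round(np.percentile(X[k],[0.5,99.5]),1),end=' ')
    print()
t=(z>.14)&~np.isnan(z); t[300:]=0
D=W[t]; print('tall pts near', len(D), D[np.argsort(np.hypot(D[:,0]-.549,D[:,1]+.302))[:3]] if len(D) else '')
g=cv2.cvtColor(s['image'],cv2.COLOR_RGB2BGR)[125:275,240:380]
cv2.imwrite('pics/c2.png',cv2.resize(g,None,fx=4,fy=4,interpolation=cv2.INTER_CUBIC))
E
```

```text
7.0 Y max [75.11083527 75.90778467 75.99277031]
-38 69 [-32.5  31.6] -26 321 [-32.2  31.5] -14 400 [-32.2  31. ] -2 426 [-32.1  31.5] 10 425 [-31.9  31.4] 22 444 [-33.1  30.9] 34 427 [-32.9  31.6] 46 418 [-32.8  31.1] 58 443 [-32.7  30.6] 70 488 [-32.6  31.3] 
7.8 Y max [75.54149382 75.56655479 75.56990734]
-38 70 [-33.1  31.4] -26 327 [-32.6  31.1] -14 396 [-32.4  30.9] -2 408 [-32.1  31.6] 10 410 [-31.8  31.5] 22 412 [-32.8  31.2] 34 446 [-32.5  32.1] 46 407 [-32.1  31.8] 58 447 [-31.9  31.4] 70 488 [-31.6  32.3] 
tall pts near 21411 [[ 0.54572035 -0.29180554  0.28061008]
 [ 0.54925953 -0.29111868  0.2810488 ]
 [ 0.54657489 -0.29135222  0.28134299]]
```

View pics/c2.png

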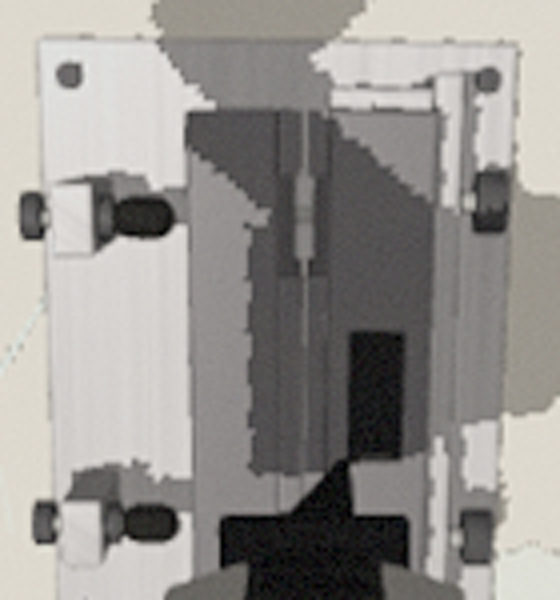

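```bash
python3 - <<'E'
from h import *
d=np.load('w2.npz'); s={k:d[k] for k in d}
c,si=np.cos(np.radians(7.8)),np.sin(np.radians(7.8)); O=np.array([.5467,-.302])
for nm,a,b in(('notch',305,217),('top seam',305,112),('low seam',308,490),('slotL',295,217),('slotR',315,217),('mouthL',279,240),('mouthR',328,240),('cov edge',187,217),('far edge',437,217),('farR low',430,480)):
    p=ray(s,240+a/4-.4,125+b/4-.4,.066 if 'slot' not in nm else .06)[:2]
    q=(p-O)*1000; print(nm,np.round(p,4),'case xy',np.round([q@[c,si],q@[-si,c]],2))
go(.5406,-.2574,.16,97.8)
E
```

```text
notch [ 0.5405 -0.2543] case xy [ 0.35 48.12]
top seam [ 0.537 -0.228] case xy [ 0.39 74.65]
low seam [ 0.5513 -0.3274] case xy [  1.08 -25.77]
slotL [ 0.5379 -0.2551] case xy [-2.34 47.68]
slotR [ 0.5432 -0.2544] case xy [ 2.96 47.69]
mouthL [ 0.5346 -0.2611] case xy [-6.46 42.17]
mouthR [ 0.5473 -0.2593] case xy [ 6.37 42.18]
cov edge [ 0.51   -0.2585] case xy [-30.4   48.11]
far edge [ 0.5746 -0.2496] case xy [34.76 48.13]
farR low [ 0.5839 -0.32  ] case xy [ 34.46 -22.92]
t 5.15 pos [ 0.5499 -0.2991  0.2422] rpy [ 1.7994e+02 -3.0000e-02  9.7870e+01] F [-0.03 -0.38 -0.29] w 0.0159 ff 30.0 j6 -0.73
turn [ 0.0011 -0.0005  0.0012] shift cm [ 4.255 -0.358  8.218]
```

The crop shows the left notch at about (305,217), which is pixel (316,179), and the seam as a bright line at column 305. Ray casts agree with the depth fit: origin (0.547,-0.302), yaw 7.8°, nearly shut. The two stops are at the left of the crop.

```bash
cat >> h.py <<'E'
O=np.array([.5472,-.302]); EX=np.array([np.cos(np.radians(7.8)),np.sin(np.radians(7.8))]); EY=np.array([-EX[1],EX[0]])
def case(x,y,ztip,yaw=97.8):
    p=O+x/1000*EX+y/1000*EY; go(p[0],p[1],ztip/1000+.0604,yaw)
    o=robot.get_obs(); q=(o['tool_pos'][:2]-O)*1000; f=o['wrist_force']
    print('wedge case x %.2f y %.2f tip %.2f  F case x %.2f y %.2f z %.2f'%(q@EX,q@EY,o['tool_pos'][2]*1000-60.4,f[:2]@EX,f[:2]@EY,f[2]))
E
python3 -c "
from h import *
case(-5.5,45.3,85)"
```

```text
t 5.15 pos [ 0.5499 -0.2991  0.2422] rpy [ 1.7994e+02 -3.0000e-02  9.7870e+01] F [-0.03 -0.38 -0.29] w 0.0159 ff 30.0 j6 -0.73
turn [ 0.0011 -0.0005  0.0012] shift cm [ 4.277 -0.861  9.678]
wedge case x 3.06 y 2.49 tip 181.76  F case x -0.08 y -0.38 z -0.29
```

Call:
move_arm(deltas=[0.001, 0, 0.001, 2, -0.4, 2, 1, 0.001, 0, 0.001, 4.3, -0.87, 5, 1, 0.001, 0, 0.001, 4.3, -0.87, 8, 1, 0.001, 0, 0.001, 4.3, -0.87, 9.6, 1, 0.001, 0, 0.001, 4.3, -0.87, 9.6, 1, 0.001, 0, 0.001, 4.3, -0.87, 9.6, 1])

```text
time: 5.75
tool_pos: [0.5359, -0.2583, 0.1474]
ee_rot: [3.14, 0.001, 1.707]
wrist_force: [0.9, -0.1, 0.0]
width: 0.0157
finger_force: 30.0
```

```bash
python3 - <<'E'
from h import *
case(-5.5,45.3,62)
s=snap('wrist'); g=cv2.cvtColor(s['image'],cv2.COLOR_RGB2BGR)[120:345,200:440]
cv2.imwrite('pics/c3.png',cv2.resize(g,None,fx=2.5,fy=2.5,interpolation=cv2.INTER_CUBIC))
E
```

```text
t 5.75 pos [ 0.5359 -0.2583  0.1474] rpy [1.7993e+02 6.0000e-02 9.7800e+01] F [ 0.93 -0.13  0.04] w 0.0157 ff 30.0 j6 -0.68
turn [0.0013 0.001  0.0001] shift cm [ 0.045 -0.028  2.497]
wedge case x -5.25 y 44.87 tip 86.97  F case x 0.90 y -0.26 z 0.04
```

View pics/c3.png

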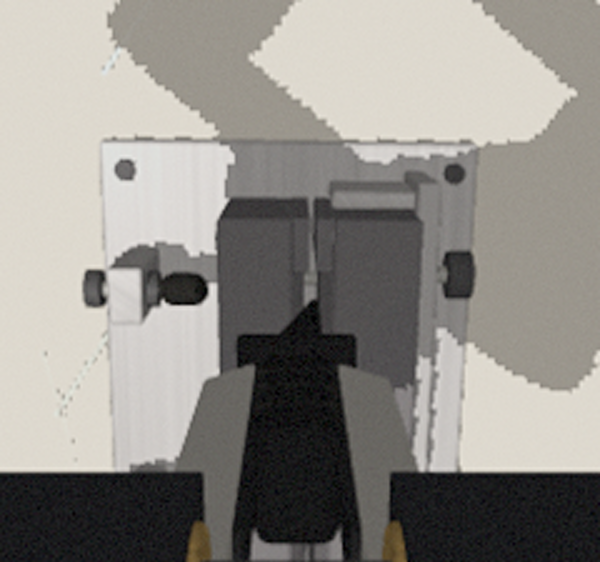

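The crop shows the wedge tip at (318,300) just above the notch slot, around (312,270); it is perhaps 1 mm too far towards the fixed wall. I shift slightly nearer and enter slowly.

Call:
move_arm(deltas=[0.001, 0, 0, 0.04, -0.09, 0.5, 1, 0.001, 0, 0, 0.04, -0.09, 1.2, 1, 0.001, 0, 0, 0.04, -0.09, 1.8, 1, 0.001, 0, 0, 0.04, -0.09, 2.3, 1, 0.001, 0, 0, 0.04, -0.09, 2.7, 1, 0.001, 0, 0, 0.04, -0.09, 2.9, 1, 0.001, 0, 0, 0.04, -0.09, 2.9, 1])

```text
time: 6.5
tool_pos: [0.5348, -0.2588, 0.1174]
ee_rot: [-3.141, 0.0, 1.706]
wrist_force: [0.5, -0.1, 0.4]
width: 0.0162
finger_force: 30.0
```

```bash
python3 -c "
from h import *
case(-6.0,45.3,50)"
```

```text
t 6.5 pos [ 0.5348 -0.2588  0.1174] rpy [-1.7999e+02  3.0000e-02  9.7730e+01] F [ 0.51 -0.08  0.37] w 0.0162 ff 30.0 j6 -0.68
turn [-0.0002  0.0005 -0.0011] shift cm [0.081 0.042 0.698]
wedge case x -6.42 y 44.49 tip 56.98  F case x 0.49 y -0.15 z 0.37
```

Call:
move_arm(deltas=[0, 0, 0, 0.05, 0.05, 0, 1, 0, 0, 0, 0.05, 0.1, 0, 1, 0, 0, 0, 0.05, 0.15, 0, 1, 0, 0, 0, 0.05, 0.15, 0, 1])

```text
time: 6.9
tool_pos: [0.5363, -0.2582, 0.1179]
ee_rot: [-3.142, 0.001, 1.706]
wrist_force: [0.1, -1.1, -1.4]
width: 0.0158
finger_force: 30.0
```

```bash
python3 -c "
from h import *
case(-6.0,45.3,50)"
```

```text
t 6.9 pos [ 0.5363 -0.2582  0.1179] rpy [-1.800e+02  5.000e-02  9.773e+01] F [ 0.09 -1.07 -1.35] w 0.0158 ff 30.0 j6 -0.68
turn [-0.      0.0009 -0.0012] shift cm [ 0.043 -0.112  0.747]
wedge case x -4.88 y 44.87 tip 57.47  F case x -0.06 y -1.07 z -1.35
```

Call:
move_arm(deltas=[0, 0, 0, 0, 0.05, 0, 1, 0, 0, 0, 0, 0.1, 0, 1, 0, 0, 0, 0, 0.15, 0, 1, 0, 0, 0, 0, 0.15, 0, 1])

```text
time: 7.3
tool_pos: [0.5372, -0.258, 0.1176]
ee_rot: [-3.14, 0.001, 1.706]
wrist_force: [-1.2, 0.2, -0.5]
width: 0.016
finger_force: 30.0
```

```bash
python3 -c "
from h import *
case(-6.0,45.3,50)"
```

```text
t 7.3 pos [ 0.5372 -0.258   0.1176] rpy [-1.7992e+02  3.0000e-02  9.7730e+01] F [-1.19  0.18 -0.53] w 0.016 ff 30.0 j6 -0.68
turn [-0.0014  0.0006 -0.0013] shift cm [ 0.035 -0.205  0.719]
wedge case x -3.94 y 44.96 tip 57.19  F case x -1.15 y 0.34 z -0.53
```

Call:
move_arm(deltas=[0, 0, 0, 0, 0, 0.2, 1, 0, 0, 0, 0, 0, 0.4, 1, 0, 0, 0, 0, 0, 0.6, 1, 0, 0, 0, 0, 0, 0.8, 1, 0, 0, 0, 0, 0, 0.95, 1, 0, 0, 0, 0, 0, 1.1, 1, 0, 0, 0, 0, 0, 1.1, 1, 0, 0, 0, 0, 0, 1.1, 1])

```text
time: 8.1
tool_pos: [0.5373, -0.258, 0.1068]
ee_rot: [-3.141, 0.001, 1.706]
wrist_force: [-5.3, -0.4, 1.3]
width: 0.0158
finger_force: 30.0
```

```bash
python3 -c "
from h import *
case(-6.0,45.3,50)"
```

```text
t 8.1 pos [ 0.5373 -0.258   0.1068] rpy [-1.7994e+02  4.0000e-02  9.7730e+01] F [-5.27 -0.44  1.26] w 0.0158 ff 30.0 j6 -0.68
turn [-0.001   0.0007 -0.0013] shift cm [ 0.036 -0.213 -0.363]
wedge case x -3.87 y 44.93 tip 46.37  F case x -5.28 y 0.28 z 1.26
```

Call:
move_arm(deltas=[0, 0, 0, 0, -0.03, 0.1, 1, 0, 0, 0, 0, -0.03, 0.2, 1, 0, 0, 0, 0, -0.03, 0.3, 1, 0, 0, 0, 0, -0.03, 0.3, 1, 0, 0, 0, 0, -0.03, 0.3, 1])

```text
time: 8.6
tool_pos: [0.5373, -0.2583, 0.1056]
ee_rot: [3.141, 0.002, 1.706]
wrist_force: [-6.0, 0.1, 7.1]
width: 0.0159
finger_force: 30.0
```

```bash
python3 -c "
from h import *
case(-6.0,45.3,50)"
```

```text
t 8.6 pos [ 0.5373 -0.2583  0.1056] rpy [1.7999e+02 1.1000e-01 9.7720e+01] F [-5.96  0.05  7.1 ] w 0.0159 ff 30.0 j6 -0.68
turn [ 0.0002  0.0019 -0.0014] shift cm [ 0.067 -0.209 -0.481]
wedge case x -3.91 y 44.61 tip 45.19  F case x -5.89 y 0.86 z 7.10
```

Call:
move_arm(deltas=[0, 0, 0, 0, -0.05, 0, 1, 0, 0, 0, 0, -0.05, 0.1, 1, 0, 0, 0, 0, -0.05, 0.2, 1, 0, 0, 0, 0, -0.05, 0.2, 1])

```text
time: 9.0
tool_pos: [0.5372, -0.2586, 0.1045]
ee_rot: [3.14, 0.003, 1.706]
wrist_force: [-5.7, -0.1, 9.6]
width: 0.0164
finger_force: 30.0
```

```bash
python3 -c "
from h import *
case(-6.0,45.3,50)"
```

```text
t 9.0 pos [ 0.5372 -0.2586  0.1045] rpy [1.7991e+02 1.7000e-01 9.7730e+01] F [-5.74 -0.08  9.61] w 0.0164 ff 30.0 j6 -0.68
turn [ 0.0015  0.0029 -0.0013] shift cm [ 0.095 -0.2   -0.594]
wedge case x -3.99 y 44.33 tip 44.07  F case x -5.70 y 0.70 z 9.61
```

Call:
move_arm(deltas=[0, 0, 0, 0.05, -0.1, 0, 1, 0, 0, 0, 0.05, -0.1, 0.1, 1, 0, 0, 0, 0.05, -0.1, 0.2, 1, 0, 0, 0, 0.05, -0.1, 0.2, 1])

```text
time: 9.4
tool_pos: [0.5371, -0.2586, 0.1029]
ee_rot: [3.138, 0.004, 1.706]
wrist_force: [-4.7, 0.2, 8.7]
width: 0.0155
finger_force: 30.0
```

```bash
python3 -c "
from h import *
case(-6.0,45.3,50)"
```

```text
t 9.4 pos [ 0.5371 -0.2586  0.1029] rpy [179.79   0.25  97.73] F [-4.66  0.16  8.74] w 0.0155 ff 30.0 j6 -0.68
turn [ 0.0037  0.0043 -0.0012] shift cm [ 0.093 -0.183 -0.752]
wedge case x -4.14 y 44.34 tip 42.49  F case x -4.59 y 0.80 z 8.74
```

Call:
move_arm(deltas=[0, 0, 0, 0.02, -0.05, 0.1, 1, 0, 0, 0, 0.02, -0.1, 0.2, 1, 0, 0, 0, 0.02, -0.1, 0.3, 1, 0, 0, 0, 0.02, -0.1, 0.3, 1])

```text
time: 9.8
tool_pos: [0.5369, -0.2587, 0.1001]
ee_rot: [3.136, 0.005, 1.706]
wrist_force: [-3.1, 0.8, 9.5]
width: 0.0156
finger_force: 30.0
```

```bash
python3 -c "
from h import *
case(-6.0,45.3,50)"
```

```text
t 9.8 pos [ 0.5369 -0.2587  0.1001] rpy [179.68   0.28  97.74] F [-3.15  0.84  9.54] w 0.0156 ff 30.0 j6 -0.68
turn [ 0.0057  0.0048 -0.0011] shift cm [ 0.091 -0.164 -1.031]
wedge case x -4.30 y 44.34 tip 39.70  F case x -3.01 y 1.26 z 9.54
```

Call:
move_arm(deltas=[0, 0, 0, 0, 0, -0.5, 1, 0, 0, 0, 0, -0.05, -1.5, 1, 0, 0, 0, 0, -0.1, -3, 1, 0, 0, 0, 0, -0.1, -4.2, 1, 0, 0, 0, -2.5, -0.1, -4.2, 1, 0, 0, 0, -6, -0.1, -4.2, 1, 0, 0, 0, -8, -0.1, -4.2, 1, 0, 0, 0, -9, -0.1, -4.2, 1])

```text
time: 10.6
tool_pos: [0.5462, -0.3488, 0.1395]
ee_rot: [3.141, 0.002, 1.704]
wrist_force: [0.4, -0.9, -0.6]
width: 0.0162
finger_force: 30.0
```

```bash
python3 -c "
from h import *
case(-5.8,-44.7,56)
s=snap('wrist'); save(s,'w4.png'); np.savez('w4',**{k:s[k] for k in('image','depth','T','f','cx','cy')})
g=cv2.cvtColor(s['image'],cv2.COLOR_RGB2BGR)[20:345,200:440]
cv2.imwrite('pics/c4.png',cv2.resize(g,None,fx=1.8,fy=1.8,interpolation=cv2.INTER_CUBIC))
"
```

```text
t 10.6 pos [ 0.5462 -0.3488  0.1395] rpy [1.7995e+02 1.0000e-01 9.7650e+01] F [ 0.4  -0.9  -0.64] w 0.0162 ff 30.0 j6 -0.79
turn [ 0.0008  0.0017 -0.0026] shift cm [0.156 0.148 2.313]
wedge case x -7.30 y -46.21 tip 79.13  F case x 0.27 y -0.95 z -0.64
```

View pics/c4.png

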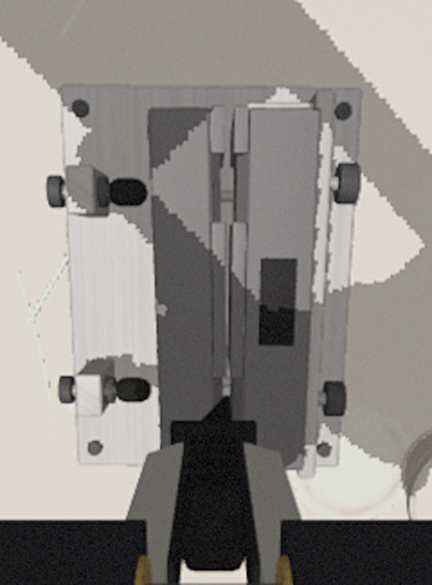

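The crop shows the left end visibly open and the tip at (228,400), just over the right notch at (227,385).

Call:
move_arm(deltas=[0.001, 0.001, -0.002, 0.15, 0.12, 0.5, 1, 0.001, 0.001, -0.002, 0.15, 0.12, 1, 1, 0.001, 0.001, -0.002, 0.15, 0.12, 1.5, 1, 0.001, 0.001, -0.002, 0.15, 0.12, 2, 1, 0.001, 0.001, -0.002, 0.15, 0.12, 2.3, 1, 0.001, 0.001, -0.002, 0.15, 0.12, 2.3, 1])

```text
time: 11.25
tool_pos: [0.5468, -0.3446, 0.115]
ee_rot: [-3.14, -0.001, 1.708]
wrist_force: [0.6, 0.4, -0.7]
width: 0.0158
finger_force: 30.0
```

```bash
python3 -c "
from h import *
case(-5.8,-44.7,50)"
```

```text
t 11.25 pos [ 0.5468 -0.3446  0.115 ] rpy [-1.7991e+02 -7.0000e-02  9.7880e+01] F [ 0.64  0.39 -0.72] w 0.0158 ff 30.0 j6 -0.79
turn [-0.0016 -0.0013  0.0014] shift cm [-0.252  0.034  0.465]
wedge case x -6.13 y -42.18 tip 54.65  F case x 0.68 y 0.30 z -0.72
```

Call:
move_arm(deltas=[-0.001, -0.001, 0.001, -0.1, 0.03, 0, 1, -0.001, -0.001, 0.001, -0.25, 0.07, 0, 1, -0.001, -0.001, 0.001, -0.25, 0.12, 0, 1, -0.001, -0.001, 0.001, -0.25, 0.18, 0, 1, -0.001, -0.001, 0.001, -0.25, 0.22, 0, 1, -0.001, -0.001, 0.001, -0.25, 0.22, 0, 1, -0.001, -0.001, 0.001, -0.25, 0.22, 0, 1])

```text
time: 11.95
tool_pos: [0.5486, -0.3478, 0.1157]
ee_rot: [-3.14, 0.001, 1.706]
wrist_force: [-4.5, -1.8, 0.2]
width: 0.0161
finger_force: 30.0
```

```bash
python3 -c "
from h import *
case(-5.8,-44.7,50)"
```

```text
t 11.95 pos [ 0.5486 -0.3478  0.1157] rpy [-1.7988e+02  4.0000e-02  9.7770e+01] F [-4.49 -1.76  0.19] w 0.0161 ff 30.0 j6 -0.79
turn [-0.002   0.0008 -0.0006] shift cm [ 0.082 -0.095  0.533]
wedge case x -4.84 y -45.52 tip 55.32  F case x -4.68 y -1.13 z 0.19
```

Call:
move_arm(deltas=[0, 0, 0.006, 0.05, -0.04, 0.2, 1, 0, 0, 0.011, 0.05, -0.04, 0.4, 1, 0, 0, 0.011, 0.05, -0.04, 0.6, 1, 0, 0, 0.011, 0.05, -0.04, 0.8, 1, 0, 0, 0.011, 0.05, -0.05, 1, 1, 0, 0, 0.011, 0.05, -0.06, 1.2, 1, 0, 0, 0.011, 0.05, -0.06, 1.2, 1, 0, 0, 0.011, 0.05, -0.06, 1.2, 1])

```text
time: 12.75
tool_pos: [0.5485, -0.3478, 0.1062]
ee_rot: [3.141, 0.003, 1.696]
wrist_force: [-6.7, -0.6, 9.0]
width: 0.0156
finger_force: 30.0
```

```bash
sed -i 's/97.8):/97.2):/' h.py; python3 -c "
from h import *
case(-5.8,-44.7,50)"
```

```text
t 12.75 pos [ 0.5485 -0.3478  0.1062] rpy [179.99   0.18  97.15] F [-6.67 -0.6   9.02] w 0.0156 ff 30.0 j6 -0.78
turn [ 0.0001  0.0031 -0.0009] shift cm [ 0.086 -0.087 -0.417]
wedge case x -4.94 y -45.58 tip 45.83  F case x -6.69 y 0.31 z 9.02
```

Call:
move_arm(deltas=[0, 0, 0, 0, -0.05, 0.1, 1, 0, 0, 0, 0, -0.1, 0.2, 1, 0, 0, 0, 0, -0.15, 0.3, 1, 0, 0, 0, 0, -0.15, 0.4, 1, 0, 0, 0, 0, -0.15, 0.4, 1, 0, 0, 0, 0, -0.15, 0.4, 1])

```text
time: 13.35
tool_pos: [0.5483, -0.3483, 0.1031]
ee_rot: [3.138, 0.005, 1.696]
wrist_force: [-4.7, -0.2, 8.7]
width: 0.016
finger_force: 30.0
```

```bash
python3 -c "
from h import *
case(-5.8,-44.7,50)"
```

```text
t 13.35 pos [ 0.5483 -0.3483  0.1031] rpy [179.81   0.27  97.16] F [-4.71 -0.19  8.74] w 0.016 ff 30.0 j6 -0.78
turn [ 0.0033  0.0047 -0.0007] shift cm [ 0.129 -0.063 -0.734]
wedge case x -5.16 y -46.03 tip 42.66  F case x -4.69 y 0.45 z 8.74
```

Call:
move_arm(deltas=[0.002, 0.002, 0, 0.03, -0.05, 0.1, 1, 0.003, 0.004, 0, 0.05, -0.08, 0.2, 1, 0.003, 0.004, 0, 0.05, -0.08, 0.3, 1, 0.003, 0.004, 0, 0.05, -0.08, 0.35, 1, 0.003, 0.004, 0, 0.05, -0.08, 0.35, 1])

```text
time: 13.85
tool_pos: [0.5484, -0.3482, 0.0999]
ee_rot: [3.139, 0.002, 1.696]
wrist_force: [-2.6, -0.6, 8.4]
width: 0.0157
finger_force: 30.0
```

```bash
python3 -c "
from h import *
case(-5.8,-44.7,50)"
```

```text
t 13.85 pos [ 0.5484 -0.3482  0.0999] rpy [1.7987e+02 1.0000e-01 9.7170e+01] F [-2.62 -0.64  8.43] w 0.0157 ff 30.0 j6 -0.78
turn [ 0.0023  0.0018 -0.0005] shift cm [ 0.119 -0.068 -1.05 ]
wedge case x -5.11 y -45.92 tip 39.50  F case x -2.68 y -0.28 z 8.43
```

Call:
move_arm(deltas=[0, 0, 0, 0, 0, 0.1, 1, 0, 0, 0, 0, 0, 0.2, 1, 0, 0, 0, 0, 0, 0.2, 1, 0, 0, 0, 0, 0, 0.2, 1])

```text
time: 14.25
tool_pos: [0.5484, -0.3482, 0.0979]
ee_rot: [3.139, 0.002, 1.696]
wrist_force: [-3.2, -0.0, 8.9]
width: 0.0159
finger_force: 30.0
```

```bash
python3 -c "
from h import *
case(-5.8,-44.7,50)"
```

```text
t 14.25 pos [ 0.5484 -0.3482  0.0979] rpy [1.7987e+02 1.0000e-01 9.7170e+01] F [-3.24 -0.02  8.93] w 0.0159 ff 30.0 j6 -0.78
turn [ 0.0023  0.0018 -0.0006] shift cm [ 0.119 -0.07  -1.252]
wedge case x -5.08 y -45.92 tip 37.48  F case x -3.22 y 0.42 z 8.93
```

Call:
move_arm(deltas=[0, 0, 0, 0, 0, 0.1, 1, 0, 0, 0, 0, 0, 0.2, 1, 0, 0, 0, 0, 0, 0.2, 1, 0, 0, 0, 0, 0, 0.2, 1])

```text
time: 14.65
tool_pos: [0.5484, -0.3482, 0.0959]
ee_rot: [3.139, 0.002, 1.696]
wrist_force: [-2.9, -0.8, 8.5]
width: 0.0162
finger_force: 30.0
```

```bash
python3 -c "
from h import *
case(-5.8,-44.7,50)"
```

```text
t 14.65 pos [ 0.5484 -0.3482  0.0959] rpy [1.7987e+02 1.0000e-01 9.7170e+01] F [-2.94 -0.78  8.48] w 0.0162 ff 30.0 j6 -0.78
turn [ 0.0023  0.0018 -0.0006] shift cm [ 0.119 -0.069 -1.452]
wedge case x -5.09 y -45.92 tip 35.49  F case x -3.02 y -0.37 z 8.48
```

Call:
move_arm(deltas=[0, 0, 0, 0, 0, 0.1, 1, 0, 0, 0, 0, 0, 0.2, 1, 0, 0, 0, 0, 0, 0.2, 1, 0, 0, 0, 0, 0, 0.2, 1])

```text
time: 15.05
tool_pos: [0.5484, -0.3482, 0.0939]
ee_rot: [3.139, 0.002, 1.696]
wrist_force: [-2.7, -0.8, 8.9]
width: 0.0159
finger_force: 30.0
```

```bash
python3 -c "
from h import *
case(-5.8,-44.7,50)"
```

```text
t 15.05 pos [ 0.5484 -0.3482  0.0939] rpy [1.7987e+02 1.1000e-01 9.7170e+01] F [-2.7  -0.83  8.94] w 0.0159 ff 30.0 j6 -0.78
turn [ 0.0023  0.0018 -0.0006] shift cm [ 0.119 -0.07  -1.65 ]
wedge case x -5.08 y -45.93 tip 33.51  F case x -2.79 y -0.45 z 8.94
```

Call:
move_arm(deltas=[0, 0, 0, 0, 0, 0.1, 1, 0, 0, 0, 0, 0, 0.2, 1, 0, 0, 0, 0, 0, 0.2, 1, 0, 0, 0, 0, 0, 0.2, 1])

```text
time: 15.45
tool_pos: [0.5484, -0.3482, 0.0919]
ee_rot: [3.139, 0.002, 1.696]
wrist_force: [-2.5, -1.0, 8.8]
width: 0.0155
finger_force: 30.0
```

```bash
python3 -c "
from h import *
case(-5.8,-44.7,50)"
```

```text
t 15.45 pos [ 0.5484 -0.3482  0.0919] rpy [1.7987e+02 1.1000e-01 9.7170e+01] F [-2.51 -1.04  8.78] w 0.0155 ff 30.0 j6 -0.78
turn [ 0.0023  0.0019 -0.0006] shift cm [ 0.12  -0.069 -1.852]
wedge case x -5.08 y -45.94 tip 31.48  F case x -2.63 y -0.69 z 8.78
```

Call:
move_arm(deltas=[0, 0, 0, 0, 0, 0.1, 1, 0, 0, 0, 0, 0, 0.2, 1, 0, 0, 0, 0, 0, 0.2, 1, 0, 0, 0, 0, 0, 0.2, 1])

```text
time: 15.85
tool_pos: [0.5484, -0.3483, 0.0898]
ee_rot: [3.139, 0.002, 1.696]
wrist_force: [-3.0, -0.3, 9.4]
width: 0.0156
finger_force: 30.0
```

```bash
python3 -c "
from h import *
case(-5.8,-44.7,50)"
```

```text
t 15.85 pos [ 0.5484 -0.3483  0.0898] rpy [1.7987e+02 1.1000e-01 9.7160e+01] F [-2.99 -0.34  9.43] w 0.0156 ff 30.0 j6 -0.78
turn [ 0.0023  0.0019 -0.0007] shift cm [ 0.124 -0.068 -2.059]
wedge case x -5.09 y -45.99 tip 29.41  F case x -3.01 y 0.07 z 9.43
```

Call:
move_arm(deltas=[0, 0, 0, 0, 0, -1, 1, 0, 0, 0, 0, -0.1, -2.5, 1, 0, 0, 0, 0, -0.1, -4.2, 1, 0, 0, 0, 0, -0.1, -5.3, 1, 0, 0, 0, 3, -0.1, -5.3, 1, 0, 0, 0, 6, -0.1, -5.3, 1, 0, 0, 0, 8.5, -0.1, -5.3, 1, 0, 0, 0, 9.1, -0.1, -5.3, 1])

```text
time: 16.65
tool_pos: [0.5346, -0.2544, 0.1403]
ee_rot: [-3.14, -0.004, 1.698]
wrist_force: [0.1, -0.3, -1.3]
width: 0.0158
finger_force: 30.0
```

Call:
move_arm(deltas=[0, 0, 0, 0, 0, 0, 1, 0, 0, 0, 0, 0, 0, 1])

```text
time: 16.85
tool_pos: [0.5346, -0.2577, 0.1398]
ee_rot: [-3.139, -0.002, 1.695]
wrist_force: [0.3, -0.7, -0.2]
width: 0.0156
finger_force: 30.0
```

```bash
python3 -c "
from h import *
case(-5.0,45.0,55)"
```

```text
t 16.85 pos [ 0.5346 -0.2577  0.1398] rpy [-1.7985e+02 -1.3000e-01  9.7140e+01] F [ 0.34 -0.73 -0.17] w 0.0156 ff 30.0 j6 -0.67
turn [-0.0026 -0.0023 -0.001 ] shift cm [-0.063  0.157  2.439]
wedge case x -6.50 y 45.59 tip 79.40  F case x 0.24 y -0.77 z -0.17
```

Call:
move_arm(deltas=[0, 0, 0, -0.05, 0.12, 0.7, 1, 0, 0, 0, -0.05, 0.12, 1.4, 1, 0, 0, 0, -0.05, 0.12, 2.1, 1, 0, 0, 0, -0.05, 0.12, 2.8, 1, 0, 0, 0, -0.05, 0.15, 3.4, 1, 0, 0, 0, -0.05, 0.2, 3.6, 1, 0, 0, 0, -0.05, 0.25, 3.6, 1, 0, 0, 0, -0.05, 0.25, 3.6, 1])

```text
time: 17.65
tool_pos: [0.5367, -0.2568, 0.1037]
ee_rot: [-3.138, -0.003, 1.696]
wrist_force: [1.0, 0.7, -0.3]
width: 0.0157
finger_force: 30.0
```

```bash
python3 -c "
from h import *
case(-5.0,45.0,55)"
```

```text
t 17.65 pos [ 0.5367 -0.2568  0.1037] rpy [-179.82   -0.18   97.17] F [ 0.97  0.65 -0.29] w 0.0157 ff 30.0 j6 -0.67
turn [-0.0032 -0.0032 -0.0004] shift cm [-0.115 -0.078 -1.173]
wedge case x -4.25 y 46.18 tip 43.27  F case x 1.05 y 0.52 z -0.29
```

Call:
move_arm(deltas=[0, 0, 0, -0.08, 0.05, 0.1, 1, 0, 0, 0, -0.08, 0.05, 0.3, 1, 0, 0, 0, -0.08, 0.05, 0.5, 1, 0, 0, 0, -0.08, 0.05, 0.7, 1, 0, 0, 0, -0.08, 0.05, 0.7, 1, 0, 0, 0, -0.08, 0.05, 0.7, 1])

```text
time: 18.25
tool_pos: [0.5373, -0.2583, 0.0983]
ee_rot: [-3.139, -0.001, 1.696]
wrist_force: [-1.2, 0.7, 4.9]
width: 0.0158
finger_force: 30.0
```

```bash
python3 -c "
from h import *
case(-5.0,45.0,55)"
```

```text
t 18.25 pos [ 0.5373 -0.2583  0.0983] rpy [-1.7986e+02 -8.0000e-02  9.7150e+01] F [-1.18  0.75  4.93] w 0.0158 ff 30.0 j6 -0.67
turn [-0.0024 -0.0013 -0.0009] shift cm [ 0.037 -0.115 -1.708]
wedge case x -3.90 y 44.64 tip 37.91  F case x -1.06 y 0.90 z 4.93
```

Call:
move_arm(deltas=[0, 0, 0, 0.04, 0.01, 0.1, 1, 0, 0, 0, 0.04, 0.02, 0.2, 1, 0, 0, 0, 0.04, 0.02, 0.2, 1, 0, 0, 0, 0.04, 0.02, 0.2, 1])

```text
time: 18.65
tool_pos: [0.5373, -0.2583, 0.0969]
ee_rot: [-3.139, -0.0, 1.695]
wrist_force: [-1.6, -0.5, 8.2]
width: 0.0156
finger_force: 30.0
```

```bash
python3 -c "
from h import *
case(-5.0,45.0,55)"
```

```text
t 18.65 pos [ 0.5373 -0.2583  0.0969] rpy [-1.7986e+02 -2.0000e-02  9.7140e+01] F [-1.63 -0.5   8.15] w 0.0156 ff 30.0 j6 -0.67
turn [-0.0025 -0.0003 -0.001 ] shift cm [ 0.035 -0.119 -1.845]
wedge case x -3.86 y 44.64 tip 36.54  F case x -1.68 y -0.27 z 8.15
```

Call:
move_arm(deltas=[0, 0, 0, 0, 0, 0.05, 1, 0, 0, 0, 0, 0, 0.1, 1, 0, 0, 0, 0, 0, 0.1, 1, 0, 0, 0, 0, 0, 0.1, 1])

```text
time: 19.05
tool_pos: [0.5373, -0.2584, 0.0962]
ee_rot: [-3.139, -0.0, 1.695]
wrist_force: [-2.6, -1.4, 8.3]
width: 0.0161
finger_force: 30.0
```

```bash
python3 -c "
from h import *
case(-5.0,45.0,55)"
```

```text
t 19.05 pos [ 0.5373 -0.2584  0.0962] rpy [-1.7986e+02 -1.0000e-02  9.7140e+01] F [-2.61 -1.39  8.27] w 0.0161 ff 30.0 j6 -0.67
turn [-0.0025 -0.0002 -0.0011] shift cm [ 0.041 -0.118 -1.924]
wedge case x -3.87 y 44.58 tip 35.76  F case x -2.78 y -1.02 z 8.27
```

Call:
move_arm(deltas=[0, 0, 0, 0, 0, 0.05, 1, 0, 0, 0, 0, 0, 0.1, 1, 0, 0, 0, 0, 0, 0.1, 1, 0, 0, 0, 0, 0, 0.1, 1])

```text
time: 19.45
tool_pos: [0.5373, -0.2584, 0.0953]
ee_rot: [-3.139, -0.0, 1.695]
wrist_force: [-2.7, -1.0, 8.4]
width: 0.016
finger_force: 30.0
```

```bash
python3 -c "
from h import *
case(-5.0,45.0,55)"
```

```text
t 19.45 pos [ 0.5373 -0.2584  0.0953] rpy [-179.86   -0.     97.14] F [-2.75 -1.01  8.42] w 0.016 ff 30.0 j6 -0.67
turn [-0.0024 -0.     -0.0011] shift cm [ 0.047 -0.117 -2.014]
wedge case x -3.88 y 44.51 tip 34.85  F case x -2.86 y -0.62 z 8.42
```

Call:
move_arm(deltas=[0, 0, 0, 0.03, 0, 0.05, 1, 0, 0, 0, 0.03, 0, 0.1, 1, 0, 0, 0, 0.03, 0, 0.15, 1, 0, 0, 0, 0.03, 0, 0.15, 1])

```text
time: 19.85
tool_pos: [0.5373, -0.2583, 0.0939]
ee_rot: [-3.139, 0.0, 1.695]
wrist_force: [-2.8, -0.5, 9.0]
width: 0.016
finger_force: 30.0
```

```bash
python3 -c "
from h import *
case(-5.0,45.0,55)"
```

```text
t 19.85 pos [ 0.5373 -0.2583  0.0939] rpy [-1.7987e+02  2.0000e-02  9.7130e+01] F [-2.76 -0.54  8.98] w 0.016 ff 30.0 j6 -0.67
turn [-0.0023  0.0004 -0.0012] shift cm [ 0.035 -0.116 -2.149]
wedge case x -3.89 y 44.63 tip 33.51  F case x -2.81 y -0.16 z 8.98
```

Call:
move_arm(deltas=[0, 0, 0, 0, 0, 0.05, 1, 0, 0, 0, 0, 0, 0.1, 1, 0, 0, 0, 0, 0, 0.15, 1, 0, 0, 0, 0, 0, 0.15, 1])

```text
time: 20.25
tool_pos: [0.5373, -0.2583, 0.0924]
ee_rot: [-3.139, 0.0, 1.695]
wrist_force: [-3.3, -0.2, 8.8]
width: 0.0161
finger_force: 30.0
```

```bash
python3 -c "
from h import *
case(-5.0,45.0,55)"
```

```text
t 20.25 pos [ 0.5373 -0.2583  0.0924] rpy [-1.7987e+02  2.0000e-02  9.7140e+01] F [-3.35 -0.24  8.79] w 0.0161 ff 30.0 j6 -0.67
turn [-0.0023  0.0004 -0.0011] shift cm [ 0.033 -0.118 -2.302]
wedge case x -3.88 y 44.65 tip 31.98  F case x -3.35 y 0.21 z 8.79
```

Call:
move_arm(deltas=[0, 0, 0, 0, 0, 0.05, 1, 0, 0, 0, 0, 0, 0.1, 1, 0, 0, 0, 0, 0, 0.15, 1, 0, 0, 0, 0, 0, 0.15, 1])

```text
time: 20.65
tool_pos: [0.5373, -0.2583, 0.091]
ee_rot: [-3.139, 0.0, 1.695]
wrist_force: [-2.6, -0.4, 8.2]
width: 0.0159
finger_force: 30.0
```

```bash
python3 -c "
from h import *
case(-5.0,45.0,55)"
```

```text
t 20.65 pos [ 0.5373 -0.2583  0.091 ] rpy [-1.7987e+02  2.0000e-02  9.7140e+01] F [-2.6  -0.39  8.22] w 0.0159 ff 30.0 j6 -0.67
turn [-0.0023  0.0004 -0.0011] shift cm [ 0.032 -0.117 -2.439]
wedge case x -3.89 y 44.66 tip 30.61  F case x -2.62 y -0.03 z 8.22
```

Call:
move_arm(deltas=[0, 0, 0, 0, 0, 0.05, 1, 0, 0, 0, 0, 0, 0.1, 1, 0, 0, 0, 0, 0, 0.1, 1, 0, 0, 0, 0, 0, 0.1, 1])

```text
time: 21.05
tool_pos: [0.5373, -0.2583, 0.0901]
ee_rot: [-3.139, 0.0, 1.695]
wrist_force: [-3.7, -0.3, 8.7]
width: 0.016
finger_force: 30.0
```

Call:
move_arm(deltas=[0, 0, 0, 0, 0, 0.05, 1, 0, 0, 0, 0, 0, 0.1, 1, 0, 0, 0, 0, 0, 0.1, 1, 0, 0, 0, 0, 0, 0.1, 1])

```text
time: 21.45
tool_pos: [0.5373, -0.2582, 0.0891]
ee_rot: [-3.139, 0.0, 1.695]
wrist_force: [-3.3, -0.2, 9.2]
width: 0.0159
finger_force: 30.0
```

```bash
python3 -c "
from h import *
case(-5.0,45.0,55)"
```

```text
t 21.45 pos [ 0.5373 -0.2582  0.0891] rpy [-1.7986e+02  2.0000e-02  9.7140e+01] F [-3.3  -0.23  9.17] w 0.0159 ff 30.0 j6 -0.67
turn [-0.0024  0.0003 -0.001 ] shift cm [ 0.027 -0.117 -2.634]
wedge case x -3.90 y 44.71 tip 28.66  F case x -3.30 y 0.22 z 9.17
```

Call:
move_arm(deltas=[0, 0, 0, 0, 0, 0.05, 1, 0, 0, 0, 0, 0, 0.1, 1, 0, 0, 0, 0, 0, 0.1, 1, 0, 0, 0, 0, 0, 0.1, 1])

```text
time: 21.85
tool_pos: [0.5373, -0.2583, 0.0881]
ee_rot: [-3.139, 0.0, 1.695]
wrist_force: [-2.4, 0.5, 9.8]
width: 0.0158
finger_force: 30.0
```

```bash
python3 -c "
from h import *
case(-5.0,45.0,55)"
```

```text
t 21.85 pos [ 0.5373 -0.2583  0.0881] rpy [-1.7987e+02  2.0000e-02  9.7140e+01] F [-2.43  0.55  9.83] w 0.0158 ff 30.0 j6 -0.67
turn [-0.0023  0.0004 -0.0011] shift cm [ 0.033 -0.115 -2.732]
wedge case x -3.92 y 44.64 tip 27.68  F case x -2.33 y 0.87 z 9.83
```

Call:
move_arm(deltas=[0, 0, 0, 0, 0, 0.05, 1, 0, 0, 0, 0, 0, 0.1, 1, 0, 0, 0, 0, 0, 0.1, 1, 0, 0, 0, 0, 0, 0.1, 1])

```text
time: 22.25
tool_pos: [0.5373, -0.2583, 0.0871]
ee_rot: [-3.139, 0.0, 1.695]
wrist_force: [-4.0, -0.5, 9.1]
width: 0.0162
finger_force: 30.0
```

```bash
python3 -c "
from h import *
case(-5.0,45.0,55)"
```

```text
t 22.25 pos [ 0.5373 -0.2583  0.0871] rpy [-1.7987e+02  2.0000e-02  9.7140e+01] F [-3.97 -0.52  9.1 ] w 0.0162 ff 30.0 j6 -0.67
turn [-0.0023  0.0004 -0.001 ] shift cm [ 0.029 -0.118 -2.831]
wedge case x -3.89 y 44.69 tip 26.69  F case x -4.00 y 0.03 z 9.10
```

Call:
move_arm(deltas=[0, 0, 0, 0, 0, 0.05, 1, 0, 0, 0, 0, 0, 0.1, 1, 0, 0, 0, 0, 0, 0.1, 1, 0, 0, 0, 0, 0, 0.1, 1])

```text
time: 22.65
tool_pos: [0.5373, -0.2582, 0.0861]
ee_rot: [-3.139, 0.0, 1.695]
wrist_force: [-2.6, -0.4, 9.7]
width: 0.0159
finger_force: 30.0
```

```bash
python3 -c "
from h import *
case(-5.0,45.0,55)"
```

```text
t 22.65 pos [ 0.5373 -0.2582  0.0861] rpy [-1.7986e+02  2.0000e-02  9.7140e+01] F [-2.62 -0.4   9.74] w 0.0159 ff 30.0 j6 -0.67
turn [-0.0024  0.0004 -0.001 ] shift cm [ 0.028 -0.117 -2.932]
wedge case x -3.91 y 44.70 tip 25.68  F case x -2.65 y -0.04 z 9.74
```

Call:
move_arm(deltas=[0, 0, 0, 0, 0, 0.05, 1, 0, 0, 0, 0, 0, 0.1, 1, 0, 0, 0, 0, 0, 0.1, 1, 0, 0, 0, 0, 0, 0.1, 1])

```text
time: 23.05
tool_pos: [0.5373, -0.2583, 0.0851]
ee_rot: [-3.139, 0.0, 1.696]
wrist_force: [-3.2, -0.5, 9.2]
width: 0.0157
finger_force: 30.0
```

```bash
python3 -c "
from h import *
case(-5.0,45.0,55)"
```

```text
t 23.05 pos [ 0.5373 -0.2583  0.0851] rpy [-1.7987e+02  2.0000e-02  9.7150e+01] F [-3.19 -0.48  9.23] w 0.0157 ff 30.0 j6 -0.67
turn [-0.0024  0.0004 -0.001 ] shift cm [ 0.03  -0.117 -3.033]
wedge case x -3.90 y 44.68 tip 24.66  F case x -3.22 y -0.04 z 9.23
```

Call:
move_arm(deltas=[0, 0, 0, 0, 0, 0.05, 1, 0, 0, 0, 0, 0, 0.1, 1, 0, 0, 0, 0, 0, 0.1, 1, 0, 0, 0, 0, 0, 0.1, 1])

```text
time: 23.45
tool_pos: [0.5373, -0.2582, 0.0841]
ee_rot: [-3.139, 0.0, 1.696]
wrist_force: [-3.0, -0.1, 9.7]
width: 0.0156
finger_force: 30.0
```

```bash
python3 -c "
from h import *
case(-5.0,45.0,55)"
```

```text
t 23.45 pos [ 0.5373 -0.2582  0.0841] rpy [-1.7986e+02  2.0000e-02  9.7150e+01] F [-3.04 -0.14  9.73] w 0.0156 ff 30.0 j6 -0.67
turn [-0.0024  0.0003 -0.0009] shift cm [ 0.026 -0.117 -3.129]
wedge case x -3.91 y 44.72 tip 23.71  F case x -3.03 y 0.28 z 9.73
```

Call:
move_arm(deltas=[0, 0, 0, 0, 0, 0.05, 1, 0, 0, 0, 0, 0, 0.1, 1, 0, 0, 0, 0, 0, 0.1, 1, 0, 0, 0, 0, 0, 0.1, 1])

```text
time: 23.85
tool_pos: [0.5372, -0.2582, 0.0834]
ee_rot: [-3.139, 0.0, 1.696]
wrist_force: [-3.5, -0.2, 10.4]
width: 0.0158
finger_force: 30.0
```

```bash
python3 -c "
from h import *
case(-5.0,45.0,55)"
```

```text
t 23.85 pos [ 0.5372 -0.2582  0.0834] rpy [-1.7987e+02  3.0000e-02  9.7150e+01] F [-3.46 -0.2  10.42] w 0.0158 ff 30.0 j6 -0.67
turn [-0.0023  0.0005 -0.0009] shift cm [ 0.028 -0.115 -3.197]
wedge case x -3.93 y 44.70 tip 23.03  F case x -3.45 y 0.27 z 10.42
```

Call:
move_arm(deltas=[0, 0, 0, 0, 0, 0.05, 1, 0, 0, 0, 0, 0, 0.1, 1, 0, 0, 0, 0, 0, 0.1, 1, 0, 0, 0, 0, 0, 0.1, 1])

```text
time: 24.25
tool_pos: [0.5373, -0.2583, 0.0828]
ee_rot: [-3.139, 0.001, 1.696]
wrist_force: [-3.3, 0.2, 12.9]
width: 0.0157
finger_force: 30.0
```

```bash
python3 -c "
from h import *
case(-5.0,45.0,55)"
```

```text
t 24.25 pos [ 0.5373 -0.2583  0.0828] rpy [-1.7987e+02  3.0000e-02  9.7150e+01] F [-3.31  0.2  12.93] w 0.0157 ff 30.0 j6 -0.67
turn [-0.0022  0.0006 -0.0009] shift cm [ 0.028 -0.116 -3.26 ]
wedge case x -3.91 y 44.68 tip 22.40  F case x -3.25 y 0.64 z 12.93
```

Call:
move_arm(deltas=[0, 0, 0, 0, 0, 0.05, 1, 0, 0, 0, 0, 0, 0.1, 1, 0, 0, 0, 0, 0, 0.1, 1, 0, 0, 0, 0, 0, 0.1, 1])

```text
time: 24.65
tool_pos: [0.5373, -0.2583, 0.0821]
ee_rot: [-3.139, 0.001, 1.696]
wrist_force: [-4.9, 0.7, 13.0]
width: 0.0159
finger_force: 30.0
```

```bash
python3 -c "
from h import *
case(-5.0,45.0,55)"
```

```text
t 24.65 pos [ 0.5373 -0.2583  0.0821] rpy [-1.7988e+02  4.0000e-02  9.7150e+01] F [-4.9   0.75 13.01] w 0.0159 ff 30.0 j6 -0.67
turn [-0.0021  0.0007 -0.0009] shift cm [ 0.031 -0.115 -3.327]
wedge case x -3.92 y 44.65 tip 21.73  F case x -4.75 y 1.41 z 13.01
```

Call:
move_arm(deltas=[0, 0, 0, 0, 0, 0.05, 1, 0, 0, 0, 0, 0, 0.1, 1, 0, 0, 0, 0, 0, 0.15, 1, 0, 0, 0, 0, 0, 0.15, 1])

```text
time: 25.05
tool_pos: [0.5373, -0.2584, 0.0813]
ee_rot: [-3.14, 0.001, 1.696]
wrist_force: [-3.9, 0.5, 16.2]
width: 0.0157
finger_force: 30.0
```

```bash
python3 -c "
from h import *
case(-5.0,45.0,55)"
```

```text
t 25.05 pos [ 0.5373 -0.2584  0.0813] rpy [-1.7989e+02  6.0000e-02  9.7150e+01] F [-3.89  0.51 16.21] w 0.0157 ff 30.0 j6 -0.67
turn [-0.0019  0.0011 -0.0009] shift cm [ 0.038 -0.116 -3.412]
wedge case x -3.91 y 44.57 tip 20.88  F case x -3.79 y 1.03 z 16.21
```

Call:
move_arm(deltas=[0, 0, 0, 0, 0, -1.2, 1, 0, 0, 0, 0, -0.1, -2.5, 1, 0, 0, 0, 0, -0.1, -4.5, 1, 0, 0, 0, 0, -0.1, -6.4, 1, 0, 0, 0, -2.5, -0.1, -6.4, 1, 0, 0, 0, -5.5, -0.1, -6.4, 1, 0, 0, 0, -8, -0.1, -6.4, 1, 0, 0, 0, -9.05, -0.1, -6.4, 1])

```text
time: 25.85
tool_pos: [0.5474, -0.3488, 0.1399]
ee_rot: [-3.137, -0.003, 1.694]
wrist_force: [0.2, 0.1, -0.8]
width: 0.0161
finger_force: 30.0
```

Call:
move_arm(deltas=[0, 0, 0, 0, 0, 0, 1, 0, 0, 0, 0, 0, 0, 1])

```text
time: 26.05
tool_pos: [0.5476, -0.3461, 0.14]
ee_rot: [-3.138, -0.005, 1.696]
wrist_force: [0.1, -0.1, -0.7]
width: 0.016
finger_force: 30.0
```

```bash
python3 -c "
from h import *
case(-6.0,-45.5,55)"
```

```text
t 26.05 pos [ 0.5476 -0.3461  0.14  ] rpy [-179.79   -0.26   97.18] F [ 0.15 -0.08 -0.7 ] w 0.016 ff 30.0 j6 -0.78
turn [-0.0036 -0.0046 -0.0004] shift cm [-0.191 -0.035  2.462]
wedge case x -5.55 y -43.71 tip 79.62  F case x 0.14 y -0.10 z -0.70
```

Call:
move_arm(deltas=[0, 0, 0, -0.15, -0.02, 0.7, 1, 0, 0, 0, -0.15, -0.02, 1.4, 1, 0, 0, 0, -0.15, -0.02, 2.1, 1, 0, 0, 0, -0.15, -0.02, 2.8, 1, 0, 0, 0, -0.15, 0, 3.5, 1, 0, 0, 0, -0.15, 0.05, 4.2, 1, 0, 0, 0, -0.15, 0.1, 4.4, 1, 0, 0, 0, -0.15, 0.1, 4.4, 1])

```text
time: 26.85
tool_pos: [0.5486, -0.348, 0.0956]
ee_rot: [-3.138, -0.004, 1.696]
wrist_force: [0.3, -0.2, 0.1]
width: 0.016
finger_force: 30.0
```

```bash
python3 -c "
from h import *
case(-5.0,-45,55)"
```

```text
t 26.85 pos [ 0.5486 -0.348   0.0956] rpy [-179.77   -0.23   97.16] F [ 0.33 -0.18  0.06] w 0.016 ff 30.0 j6 -0.78
turn [-0.0041 -0.0041 -0.0006] shift cm [ 0.082 -0.019 -1.983]
wedge case x -4.90 y -45.74 tip 35.17  F case x 0.30 y -0.22 z 0.06
```

Call:
move_arm(deltas=[0, 0, 0, 0.05, 0.05, 0.2, 1, 0, 0, 0, 0.05, 0.08, 0.4, 1, 0, 0, 0, 0.05, 0.08, 0.6, 1, 0, 0, 0, 0.05, 0.08, 0.7, 1, 0, 0, 0, 0.05, 0.08, 0.7, 1, 0, 0, 0, 0.05, 0.08, 0.7, 1])

```text
time: 27.45
tool_pos: [0.5487, -0.3482, 0.0907]
ee_rot: [-3.137, -0.002, 1.695]
wrist_force: [-5.8, 0.3, 5.5]
width: 0.0157
finger_force: 30.0
```

```bash
python3 -c "
from h import *
case(-5.0,-45,55)"
```

```text
t 27.45 pos [ 0.5487 -0.3482  0.0907] rpy [-1.7975e+02 -1.2000e-01  9.7140e+01] F [-5.8   0.27  5.53] w 0.0157 ff 30.0 j6 -0.78
turn [-0.0044 -0.0021 -0.0011] shift cm [ 0.099 -0.03  -2.472]
wedge case x -4.82 y -45.94 tip 30.28  F case x -5.71 y 1.05 z 5.53
```

Call:
move_arm(deltas=[0, 0, 0, 0.02, -0.04, 0.05, 1, 0, 0, 0, 0.02, -0.04, 0.1, 1, 0, 0, 0, 0.02, -0.04, 0.15, 1, 0, 0, 0, 0.02, -0.04, 0.15, 1])

```text
time: 27.85
tool_pos: [0.5486, -0.3482, 0.0903]
ee_rot: [-3.138, -0.001, 1.695]
wrist_force: [-5.7, 0.8, 7.9]
width: 0.0158
finger_force: 30.0
```

```bash
python3 -c "
from h import *
case(-5.0,-45,55)"
```

```text
t 27.85 pos [ 0.5486 -0.3482  0.0903] rpy [-1.7982e+02 -6.0000e-02  9.7140e+01] F [-5.73  0.79  7.89] w 0.0158 ff 30.0 j6 -0.78
turn [-0.0032 -0.001  -0.001 ] shift cm [ 0.101 -0.025 -2.506]
wedge case x -4.84 y -45.98 tip 29.94  F case x -5.57 y 1.56 z 7.89
```

Call:
move_arm(deltas=[0, 0, 0, 0, 0, 0.05, 1, 0, 0, 0, 0, 0, 0.1, 1, 0, 0, 0, 0, 0, 0.1, 1, 0, 0, 0, 0, 0, 0.1, 1])

```text
time: 28.25
tool_pos: [0.5487, -0.3484, 0.0898]
ee_rot: [-3.139, -0.001, 1.695]
wrist_force: [-6.2, 0.3, 9.8]
width: 0.016
finger_force: 30.0
```

```bash
python3 -c "
from h import *
case(-5.0,-45,55)"
```

```text
t 28.25 pos [ 0.5487 -0.3484  0.0898] rpy [-1.7983e+02 -3.0000e-02  9.7140e+01] F [-6.23  0.34  9.75] w 0.016 ff 30.0 j6 -0.78
turn [-0.003  -0.0006 -0.0011] shift cm [ 0.115 -0.025 -2.558]
wedge case x -4.84 y -46.14 tip 29.41  F case x -6.13 y 1.18 z 9.75
```

Call:
move_arm(deltas=[0, 0, 0, 0.05, -0.07, 0.05, 1, 0, 0, 0, 0.05, -0.07, 0.1, 1, 0, 0, 0, 0.05, -0.07, 0.1, 1, 0, 0, 0, 0.05, -0.07, 0.1, 1])

```text
time: 28.65
tool_pos: [0.5486, -0.3484, 0.0892]
ee_rot: [-3.14, 0.001, 1.695]
wrist_force: [-4.6, -0.2, 8.9]
width: 0.0159
finger_force: 30.0
```

```bash
python3 -c "
from h import *
case(-5.0,-45,55)"
```

```text
t 28.65 pos [ 0.5486 -0.3484  0.0892] rpy [-1.7992e+02  4.0000e-02  9.7140e+01] F [-4.64 -0.18  8.87] w 0.0159 ff 30.0 j6 -0.78
turn [-0.0014  0.0008 -0.0011] shift cm [ 0.111 -0.013 -2.62 ]
wedge case x -4.92 y -46.13 tip 28.80  F case x -4.62 y 0.45 z 8.87
```

Call:
move_arm(deltas=[0, 0, 0, 0, 0, 0.05, 1, 0, 0, 0, 0, 0, 0.1, 1, 0, 0, 0, 0, 0, 0.1, 1, 0, 0, 0, 0, 0, 0.1, 1])

```text
time: 29.05
tool_pos: [0.5486, -0.3485, 0.0883]
ee_rot: [-3.14, 0.001, 1.695]
wrist_force: [-5.2, -0.7, 9.6]
width: 0.0158
finger_force: 30.0
```

```bash
python3 -c "
from h import *
case(-5.0,-45,55)"
```

```text
t 29.05 pos [ 0.5486 -0.3485  0.0883] rpy [-1.7992e+02  6.0000e-02  9.7140e+01] F [-5.21 -0.66  9.59] w 0.0158 ff 30.0 j6 -0.78
turn [-0.0014  0.001  -0.0011] shift cm [ 0.121 -0.011 -2.708]
wedge case x -4.94 y -46.24 tip 27.92  F case x -5.26 y 0.06 z 9.59
```

Call:
move_arm(deltas=[0, 0, 0, 0.06, -0.04, 0.05, 1, 0, 0, 0, 0.06, -0.04, 0.1, 1, 0, 0, 0, 0.06, -0.04, 0.1, 1, 0, 0, 0, 0.06, -0.04, 0.1, 1])

```text
time: 29.45
tool_pos: [0.5485, -0.3483, 0.0876]
ee_rot: [-3.141, 0.002, 1.695]
wrist_force: [-4.7, -1.5, 9.5]
width: 0.0156
finger_force: 30.0
```

```bash
python3 -c "
from h import *
case(-5.0,-45,55)"
```

```text
t 29.45 pos [ 0.5485 -0.3483  0.0876] rpy [-1.7998e+02  1.2000e-01  9.7130e+01] F [-4.69 -1.46  9.54] w 0.0156 ff 30.0 j6 -0.78
turn [-0.0004  0.0021 -0.0012] shift cm [ 0.104 -0.005 -2.779]
wedge case x -4.97 y -46.10 tip 27.21  F case x -4.84 y -0.81 z 9.54
```

Call:
move_arm(deltas=[0, 0, 0, 0, 0, 0.05, 1, 0, 0, 0, 0, 0, 0.1, 1, 0, 0, 0, 0, 0, 0.1, 1, 0, 0, 0, 0, 0, 0.1, 1])

```text
time: 29.85
tool_pos: [0.5485, -0.3483, 0.0867]
ee_rot: [-3.141, 0.002, 1.695]
wrist_force: [-5.2, -0.9, 8.5]
width: 0.0159
finger_force: 30.0
```

```bash
python3 -c "
from h import *
case(-5.0,-45,55)"
```

```text
t 29.85 pos [ 0.5485 -0.3483  0.0867] rpy [-1.7998e+02  1.2000e-01  9.7140e+01] F [-5.16 -0.88  8.5 ] w 0.0159 ff 30.0 j6 -0.78
turn [-0.0004  0.0021 -0.0011] shift cm [ 0.101 -0.004 -2.868]
wedge case x -4.98 y -46.07 tip 26.32  F case x -5.23 y -0.17 z 8.50
```

Call:
move_arm(deltas=[0, 0, 0, 0, 0, 0.05, 1, 0, 0, 0, 0, 0, 0.1, 1, 0, 0, 0, 0, 0, 0.1, 1, 0, 0, 0, 0, 0, 0.1, 1])

```text
time: 30.25
tool_pos: [0.5485, -0.3483, 0.0858]
ee_rot: [-3.141, 0.002, 1.695]
wrist_force: [-4.2, -1.0, 10.3]
width: 0.016
finger_force: 30.0
```

```bash
python3 -c "
from h import *
case(-5.0,-45,55)"
```

```text
t 30.25 pos [ 0.5485 -0.3483  0.0858] rpy [-1.7998e+02  1.2000e-01  9.7130e+01] F [-4.2  -1.01 10.29] w 0.016 ff 30.0 j6 -0.78
turn [-0.0004  0.0021 -0.0012] shift cm [ 0.099 -0.004 -2.963]
wedge case x -4.98 y -46.05 tip 25.37  F case x -4.30 y -0.44 z 10.29
```

Call:
move_arm(deltas=[0, 0, 0, 0, 0, 0.05, 1, 0, 0, 0, 0, 0, 0.1, 1, 0, 0, 0, 0, 0, 0.1, 1, 0, 0, 0, 0, 0, 0.1, 1])

```text
time: 30.65
tool_pos: [0.5485, -0.3483, 0.085]
ee_rot: [-3.141, 0.002, 1.695]
wrist_force: [-5.6, -0.5, 10.4]
width: 0.0159
finger_force: 30.0
```

```bash
python3 -c "
from h import *
case(-5.0,-45,55)"
```

```text
t 30.65 pos [ 0.5485 -0.3483  0.085 ] rpy [-1.7998e+02  1.3000e-01  9.7140e+01] F [-5.59 -0.48 10.41] w 0.0159 ff 30.0 j6 -0.78
turn [-0.0003  0.0022 -0.0011] shift cm [ 0.102 -0.005 -3.041]
wedge case x -4.97 y -46.09 tip 24.59  F case x -5.60 y 0.28 z 10.41
```

Call:
move_arm(deltas=[0, 0, 0, 0, 0, 0.05, 1, 0, 0, 0, 0, 0, 0.1, 1, 0, 0, 0, 0, 0, 0.1, 1, 0, 0, 0, 0, 0, 0.1, 1])

```text
time: 31.05
tool_pos: [0.5485, -0.3484, 0.0843]
ee_rot: [-3.141, 0.002, 1.695]
wrist_force: [-6.4, -1.1, 11.9]
width: 0.0156
finger_force: 30.0
```

```bash
python3 -c "
from h import *
case(-5.0,-45,55)"
```

```text
t 31.05 pos [ 0.5485 -0.3484  0.0843] rpy [-1.7999e+02  1.4000e-01  9.7130e+01] F [-6.39 -1.07 11.89] w 0.0156 ff 30.0 j6 -0.78
turn [-0.0002  0.0024 -0.0012] shift cm [ 0.107 -0.004 -3.11 ]
wedge case x -4.98 y -46.14 tip 23.90  F case x -6.48 y -0.20 z 11.89
```

Call:
move_arm(deltas=[0, 0, 0, 0, 0, 0, 1, 0, 0, 0, 0, 0, 0, 1])

```text
time: 31.25
tool_pos: [0.5486, -0.3484, 0.0843]
ee_rot: [-3.141, 0.002, 1.695]
wrist_force: [-4.9, -0.9, 11.8]
width: 0.0162
finger_force: 30.0
```

```bash
python3 -c "
from h import *
case(-5.0,-45,55)"
```

```text
t 31.25 pos [ 0.5486 -0.3484  0.0843] rpy [-1.7999e+02  1.4000e-01  9.7130e+01] F [-4.87 -0.94 11.79] w 0.0162 ff 30.0 j6 -0.78
turn [-0.0002  0.0025 -0.0011] shift cm [ 0.108 -0.007 -3.108]
wedge case x -4.95 y -46.15 tip 23.92  F case x -4.95 y -0.27 z 11.79
```

Call:
move_arm(deltas=[0, 0, 0, 0, 0, 0.05, 1, 0, 0, 0, 0, 0, 0.1, 1, 0, 0, 0, 0, 0, 0.15, 1, 0, 0, 0, 0, 0, 0.15, 1])

```text
time: 31.65
tool_pos: [0.5486, -0.3485, 0.0834]
ee_rot: [3.142, 0.003, 1.695]
wrist_force: [-5.0, 0.3, 13.0]
width: 0.0156
finger_force: 30.0
```

```bash
python3 -c "
from h import *
case(-5.0,-45,55)"
```

```text
t 31.65 pos [ 0.5486 -0.3485  0.0834] rpy [1.800e+02 1.600e-01 9.713e+01] F [-4.96  0.27 13.  ] w 0.0156 ff 30.0 j6 -0.78
turn [ 0.      0.0029 -0.0012] shift cm [ 0.118 -0.005 -3.199]
wedge case x -4.96 y -46.27 tip 23.01  F case x -4.88 y 0.94 z 13.00
```

Call:
move_arm(deltas=[0, 0, 0, 0, 0, 0.05, 1, 0, 0, 0, 0, 0, 0.1, 1, 0, 0, 0, 0, 0, 0.1, 1, 0, 0, 0, 0, 0, 0.1, 1])

```text
time: 32.05
tool_pos: [0.5486, -0.3486, 0.0829]
ee_rot: [3.141, 0.003, 1.695]
wrist_force: [-5.5, 0.2, 13.8]
width: 0.0157
finger_force: 30.0
```

```bash
python3 -c "
from h import *
case(-5.0,-45,55)"
```

```text
t 32.05 pos [ 0.5486 -0.3486  0.0829] rpy [179.99   0.18  97.13] F [-5.47  0.19 13.8 ] w 0.0157 ff 30.0 j6 -0.78
turn [ 0.0001  0.0031 -0.0012] shift cm [ 0.124 -0.004 -3.255]
wedge case x -4.97 y -46.34 tip 22.46  F case x -5.39 y 0.93 z 13.80
```

Call:
move_arm(deltas=[0, 0, 0, 0, 0, 0.05, 1, 0, 0, 0, 0, 0, 0.05, 1, 0, 0, 0, 0, 0, 0.05, 1])

```text
time: 32.35
tool_pos: [0.5486, -0.3486, 0.0825]
ee_rot: [3.141, 0.003, 1.695]
wrist_force: [-6.9, -0.4, 14.9]
width: 0.0156
finger_force: 30.0
```

```bash
python3 -c "
from h import *
case(-5.0,-45,55)"
```

```text
t 32.35 pos [ 0.5486 -0.3486  0.0825] rpy [179.99   0.19  97.13] F [-6.94 -0.36 14.9 ] w 0.0156 ff 30.0 j6 -0.78
turn [ 0.0001  0.0033 -0.0012] shift cm [ 0.124 -0.004 -3.286]
wedge case x -4.97 y -46.35 tip 22.14  F case x -6.93 y 0.59 z 14.90
```

Call:
move_arm(deltas=[0, 0, 0, 0, 0, -1.2, 1, 0, 0, 0, 0, -0.1, -2.5, 1, 0, 0, 0, 0, -0.1, -4.5, 1, 0, 0, 0, 0, -0.1, -7, 1, 0, 0, 0, 0, -0.1, -10, 1, 0, 0, 0, 0, -0.1, -13, 1, 0, 0, 0, 0, -0.1, -14, 1, 0, 0, 0, 0, -0.1, -14, 1])

```text
time: 33.15
tool_pos: [0.5485, -0.3473, 0.2192]
ee_rot: [3.141, -0.0, 1.696]
wrist_force: [0.2, -1.0, -0.4]
width: 0.0161
finger_force: 30.0
```

```bash
python3 -c "
from h import *
go(.5175,.1493,.220,72.86)"
```

```text
t 33.15 pos [ 0.5485 -0.3473  0.2192] rpy [ 1.7995e+02 -1.0000e-02  9.7190e+01] F [ 0.19 -0.96 -0.43] w 0.0161 ff 30.0 j6 -0.78
turn [ 8.000e-04 -4.000e-04  4.246e-01] shift cm [49.659  3.137 -0.069]
```

Call:
move_arm(deltas=[0, 0, 0.06, 3, 0.2, 0, 1, 0, 0, 0.12, 7, 0.45, 0, 1, 0, 0, 0.18, 11.5, 0.75, 0, 1, 0, 0, 0.24, 16, 1, 0, 1, 0, 0, 0.3, 20.5, 1.3, 0, 1, 0, 0, 0.36, 25, 1.6, 0, 1, 0, 0, 0.42, 29.5, 1.9, 0, 1, 0, 0, 0.425, 34, 2.15, 0, 1])

```text
time: 33.95
tool_pos: [0.525, -0.0048, 0.2152]
ee_rot: [-3.134, -0.002, 1.27]
wrist_force: [0.5, 0.4, -0.4]
width: 0.016
finger_force: 30.0
```

```bash
python3 -c "
from h import *
go(.5175,.1493,.216,72.86)"
```

```text
t 33.95 pos [ 0.525  -0.0048  0.2152] rpy [-1.7955e+02 -9.0000e-02  7.2750e+01] F [ 0.47  0.36 -0.41] w 0.016 ff 30.0 j6 0.18
turn [-0.0079 -0.0016 -0.0019] shift cm [14.494 -5.288 -0.016]
```

Call:
move_arm(deltas=[-0.004, 0, 0, 4, -1.5, 0, 1, -0.004, 0, 0, 8, -3, 0, 1, -0.004, 0, 0, 12, -4.4, 0, 1, -0.004, 0, 0, 14.2, -5.2, 0, 1, -0.004, 0, 0, 14.5, -5.3, 0, 1, -0.004, 0, 0, 14.5, -5.3, 0, 1, -0.004, 0, 0, 14.5, -5.3, 0, 1, -0.004, 0, 0, 14.5, -5.3, 0, 1])

```text
time: 34.75
tool_pos: [0.5186, 0.146, 0.2178]
ee_rot: [-3.141, -0.001, 1.269]
wrist_force: [-0.5, 0.7, -0.9]
width: 0.0159
finger_force: 30.0
```

```bash
python3 -c "
from h import *
go(.5175,.1493,.1344,72.86)"
```

```text
t 34.75 pos [0.5186 0.146  0.2178] rpy [-1.7996e+02 -6.0000e-02  7.2700e+01] F [-0.46  0.7  -0.87] w 0.0159 ff 30.0 j6 0.47
turn [-0.0007 -0.001  -0.0028] shift cm [ 0.277 -0.194  8.343]
```

Call:
move_arm(deltas=[-0.001, -0.001, -0.003, 0.28, -0.19, 2, 1, -0.001, -0.001, -0.003, 0.28, -0.19, 5, 1, -0.001, -0.001, -0.003, 0.28, -0.19, 7.5, 1, -0.001, -0.001, -0.003, 0.28, -0.19, 8.3, 1, -0.001, -0.001, -0.003, 0.28, -0.19, 8.3, 1, -0.001, -0.001, -0.003, 0.28, -0.19, 8.3, 1])

```text
time: 35.35
tool_pos: [0.5184, 0.1503, 0.1366]
ee_rot: [3.139, -0.002, 1.273]
wrist_force: [-0.1, 0.0, -0.7]
width: 0.0158
finger_force: 30.0
```

```bash
python3 -c "
from h import *
go(.5175,.1493,.0744,72.86)"
```

```text
t 35.35 pos [0.5184 0.1503 0.1366] rpy [ 1.7985e+02 -9.0000e-02  7.2930e+01] F [-0.06  0.   -0.67] w 0.0158 ff 30.0 j6 0.47
turn [ 0.0026 -0.0016  0.0013] shift cm [-0.131 -0.071  6.222]
```

Call:
move_arm(deltas=[0.002, -0.001, 0.001, -0.13, -0.07, 0.2, 1, 0.002, -0.001, 0.001, -0.13, -0.07, 0.5, 1, 0.002, -0.001, 0.001, -0.13, -0.07, 1.5, 1, 0.002, -0.001, 0.001, -0.13, -0.07, 2.7, 1, 0.002, -0.001, 0.001, -0.13, -0.07, 4, 1, 0.002, -0.001, 0.001, -0.13, -0.07, 5.2, 1, 0.002, -0.001, 0.001, -0.13, -0.07, 5.8, 1, 0.002, -0.001, 0.001, -0.13, -0.07, 5.8, 1])

```text
time: 36.15
tool_pos: [0.5158, 0.1495, 0.0759]
ee_rot: [-3.138, 0.001, 1.273]
wrist_force: [-0.1, -0.2, -0.4]
width: 0.0155
finger_force: 30.0
```

```bash
python3 -c "
from h import *
go(.5175,.1493,.0744,72.86)"
```

```text
t 36.15 pos [0.5158 0.1495 0.0759] rpy [-1.7982e+02  8.0000e-02  7.2930e+01] F [-0.07 -0.19 -0.38] w 0.0155 ff 30.0 j6 0.47
turn [-0.0032  0.0014  0.0012] shift cm [0.031 0.166 0.147]
```

Call:
move_arm(deltas=[-0.002, 0, 0, 0.02, 0.12, 0.1, 1, -0.002, 0, 0, 0.02, 0.12, 0.15, 1, -0.002, 0, 0, 0.02, 0.12, 0.15, 1, -0.002, 0, 0, 0.02, 0.12, 0.12, 0.5, -0.002, 0, 0, 0.02, 0.12, 0.1, 0.1, -0.002, 0, 0, 0.02, 0.12, 0.1, 0.1, -0.002, 0, 0, 0.02, 0.12, 0.1, 0.1])

```text
time: 36.85
tool_pos: [0.5178, 0.1495, 0.0765]
ee_rot: [3.14, 0.0, 1.273]
wrist_force: [0.0, 0.0, -0.1]
width: 0.0416
finger_force: 0.0
```

Call:
move_arm(deltas=[0, 0, 0, 0, 0, -0.5, 0.1, 0, 0, 0, 0, 0, -2, 0.1, 0, 0, 0, 0, 0, -4.5, 0.1, 0, 0, 0, 0, 0, -8, 0.1, 0, 0, 0, 0, 0, -12, 0.1, 0, 0, 0, 0, 0, -16, 0.1, 0, 0, 0, 0, 0, -17, 0.1, 0, 0, 0, 0, 0, -17, 0.1])

```text
time: 37.65
tool_pos: [0.5188, 0.1498, 0.2497]
ee_rot: [3.135, -0.003, 1.273]
wrist_force: [-0.4, 0.4, 0.4]
width: 0.0422
finger_force: 0.0
```

```bash
python3 - <<'E'
from h import *
go(.5175,.1493,.25,72.86)
s=snap('side'); save(s,'s9.png'); W=cloud(s)
m=(W[...,2]>.1)&(W[...,2]<.13)&(np.hypot(W[...,0]-.517,W[...,1]-.15)<.04)
P=W[m]; print(np.median(P[:,2]),P[:,2].max(),cv2.minAreaRect(P[:,:2].astype(np.float32)*1000))
m=(abs(W[...,2]-.066)<.006)&(np.hypot(W[...,0]-.547,W[...,1]+.302)<.1)
P=W[m][:,:2]-[.5472,-.302]; ex=np.array([np.cos(.125),np.sin(.125)]); ey=np.array([-ex[1],ex[0]])
X,Y=P@ex*1000,P@ey*1000
for y0 in(-60,-30,-15,0,15,30,65):
    k=abs(Y-y0)<6; x=np.sort(X[k]); g=np.diff(x); i=g[(x[:-1]>-15)&(x[:-1]<8)]; print(y0,len(x),np.round([x[0],x[-1]],1),'gap',i.max() if len(i) else None)
h=cv2.cvtColor(s['image'],cv2.COLOR_RGB2BGR)[150:450,220:430]; cv2.imwrite('pics/s9c.png',cv2.resize(h,None,fx=2,fy=2))
E
```

```text
t 37.65 pos [0.5188 0.1498 0.2497] rpy [ 1.7963e+02 -1.5000e-01  7.2930e+01] F [-0.4   0.41  0.45] w 0.0422 ff 0.0 j6 0.47
turn [ 0.0064 -0.0026  0.0012] shift cm [-0.086 -0.106 -0.035]
0.1127959137331318 0.11684640967435378 ((517.7197875976562, 149.87611389160156), (25.785215377807617, 16.53157615661621), 73.01045227050781)Traceback (most recent call last):
  File "<stdin>", line 10, in <module>
IndexError: index 0 is out of bounds for axis 0 with size 0
```

```bash
python3 -c "
from h import *
print(robot.close_job())"
```

```text
the job is handed in; nothing more can be done
None
```

The job is handed in at about 38 s of the 72 allowed. By feel, both cover ends were driven onto their stops with about 8 to 9 N, which should leave roughly 4 N now the wedge is out; I did not check the final squeeze or openings in an image. By my estimate the ends stayed within 3.5 mm of each other, closest at the first left drive (3.1 to 3.6 mm). The wedge is back in its stand at its original height.

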